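# Check the barbell collars and send the good ones along the counter

### The job

Check the barbell collars waiting on the counter: first swing every lever right open and leave it so, dropping into the grey reject bin any collar whose lever binds before it is fully open; then close the levers again, lay each collar that closes fully flat on the carrier tray with its lever left closed, and reject into the bin any that binds short of closed. Only collars that bind go in the bin. When all are sorted, slide the carrier along its rail to the next stop, so that it clicks in there, and leave the other things on the counter where they are.

Things in the scene. Friction and masses are not known exactly. Their poses are not given: they have to be found in the camera images.
- collar1: barbell lever collar, lying flat: black ring, 50 mm bore, 63 mm outside, 36 mm high, 0.46 kg. Three or four such collars are present, all alike (an absent one reads None). Origin: bore centre, underside; z up. Grip it on the side flats at y = +31 and -31 mm (62 mm across, 34 mm long about x = 0). Lever hinge pin, upright, at x 41, y -20 mm, in a clevis reaching x = 50 mm
- lever1 (a joint): angle of collar1's aluminium lever (10 mm thick, 22 mm high, 8 to 30 mm above the collar's underside, 84 mm long from the pin) about its upright pin, rad. -0.65 closed: points to the collar's +y, across the front of the ring. Grows as the tip swings outwards, clockwise from above; +0.85 fully open: points to the collar's +x; 0 is part-way
- lever1_tab (a point): grip point in the broad end of collar1's lever, 68 mm from the pin, at mid height (19 mm above the collar's underside); 10 mm thick there
- collar2: barbell lever collar, same looks and frame as collar1. Its own weight holds it still on the counter while a free lever is swung
- lever2 (a joint): angle of collar2's lever, rad, as lever1. On any collar: the lever stays where it is left and a free one moves at about 0.2 N at the tip, from -0.65 to 0.85. All start between -0.15 and 0.15, so they look alike until tried
- lever2_tab (a point): grip point in the broad end of collar2's lever, 68 mm from the pin, at mid height (19 mm above the collar's underside); 10 mm thick there
- collar3: barbell lever collar, same looks and frame as collar1
- lever3 (a joint): angle of collar3's lever, rad, as lever1. On any collar: a binding lever stops dead part-way, either short of closed (it will not go below about -0.2) or short of open (not above about 0.2), and moves freely up to there; if forced, the whole collar turns with it
- lever3_tab (a point): grip point in the broad end of collar3's lever, 68 mm from the pin, at mid height (19 mm above the collar's underside); 10 mm thick there
- collar4: barbell lever collar, same looks and frame as collar1
- lever4 (a joint): angle of collar4's lever, rad, as lever1
- lever4_tab (a point): grip point in the broad end of collar4's lever, 68 mm from the pin, at mid height (19 mm above the collar's underside); 10 mm thick there
- carrier_deck (a point): middle of the upper face of the carrier's deck, 26 mm above the counter: a plywood tray; x across it (122 mm inside, 6 mm high lips at x = +-63 mm), y along the rail (inside from -116 to +121 mm), z up. Room for two collars, 100 mm apart along y. It rides on two fixed rails, 16 mm high, 0.52 m long
- carrier_handle (a point): middle of the carrier's steel bar handle: 12 mm thick, 92 mm long, along the deck's x, beyond the tray's -y end (deck frame 0, -143, 46 mm), 72 mm above the counter, on two posts 72 mm apart; free below the bar down to the deck
- carrier (a joint): travel of the carrier along its rail, m, growing towards the deck's +y. It starts in the first stop, at 0; the next stop is at 0.100, the last at 0.200. A sprung roller at the robot-side edge drops into each stop and centres the carrier if it is within about 6 mm; 8 to 15 N takes it out of or into a stop, 1 to 2 N moves it between
- bin: grey plastic reject bin, fixed, open at the top, 180 (x) by 230 (y) mm outside, 55 mm high, walls and floor 4 mm. Origin: centre of the underside
- bottle: white bottle with green cap, 72 mm across, 210 mm high; a bystander, not part of the job; origin at the centre of its underside
- tin: round lidded aluminium tin, 72 mm across, 45 mm high; a bystander, not part of the job; origin at the centre of its underside
- tape: roll of white sports tape lying flat, 90 mm across, 38 mm high; a bystander, not part of the job; origin at the centre of its underside
- stopwatch: round black stopwatch, 54 mm across, 20 mm high; a bystander, not part of the job; origin at the centre of its underside
- dumbbell: small rubber dumbbell lying, 185 mm long along its x, 60 mm high; a bystander, not part of the job; origin at the centre of its underside
- chalk: block of white chalk, 55 x 55 x 50 mm high; a bystander, not part of the job; origin at the centre of its underside
Not all that is in view belongs to the job. What is shaped like the collar2 but turquoise or yellow is not meant.

How it is judged:
By the outcome, as a careful person would: the job done as asked, in the order asked, and still so for the second after the job is handed in, with the robot touching nothing.
Of collar1, collar3 only 1 to 2 are there at a start; the rules pass over those that are not, and their reading is None.
At some moment in a run one of collar1, collar2, collar3, collar4 may be knocked a few centimetres aside while the robot is not near it.
Once in a run the grip may slacken for a moment while it holds something.
It also fails if it takes over 210 s, if anything falls off the work surface, if the arm or the gripper's body presses on something with over 40 N, if the wrist force passes 120 N, or if a joint passes its speed limit or range.

### The arm

A 6-joint arm with a two-finger parallel gripper is mounted at the origin on the work surface. World frame = base frame: x ahead of the robot, y to its left, z up, the work surface at z = 0. Lengths are in m, angles in rad, forces in N, time in s.
With the tool pointing down it reaches from about 0.225 to 0.875 m from the base axis. Payload 3.4 kg.
Tool frame: the origin (TCP) lies at the very end of the fingers, on their centre line; the grasp point (between the pads) lies 19 mm behind it; z points along the fingers, y is the line along which they close (so a half turn about z gives the same grasp; the last joint's range is limited). The gripper opens to 85 mm and grips with 20 to 120 N. Pads are 22 mm wide; open, the fingers measure 114 mm over their backs; the gripper's body (76 mm by 85 mm) begins 54 mm behind the grasp point. The pads swing forward as they close: fully open they stand 13 mm farther back than shut.
Start: joints at [-1.464, 0.276, 1.505, -0, 1.361, -0.121], TCP at [0.13, -0.56, 0.231] pointing down, gripper open.
Joint ranges: [-2.89, 2.89], [-0.75, 2.08], [0.22, 2.7], [-1.18, 4.32], [0.11, 2.71], [-2.7, 2.7]. Speed limits (rad/s): [2.57, 2.57, 3.14, 3.14, 3.14, 3.14].

### API

Orientations are given as a unit quaternion [w, x, y, z].
In Python, from rig import manip, get_image, camera_info gives the robot as it stands. The module is installed in compiled form; this text tells all that it offers.
- The arm moves only by the shell command python3 -m crank 'ROWS' [FORCE]. ROWS is a JSON object of lists of equal length, an entry for each row: "translation": the shift along the tool's x, y, z in mm, a list of three; "roll": the turn about the tool's z in rad; "fingers": the opening, from 0 (shut) to 1 (fully open). A call has 1 to 8 rows; each row shifts and turns the commanded pose from where the row before left it, along the tool's axes as they then stand; what a row does not reach is not made up. A row lasts 1/10 s, in which the tool goes at most 50 mm and 8.59 degrees, less where a joint would pass 70% of its speed; a pose out of reach is approached as far as the arm can. A call is refused whole if a number of a shift passes 50 or a number of a turn 0.15, either way. A call with a gripper value outside its range is refused whole. The fingers move at their own pace and stop on an object; FORCE is the grip in N (left out, the last holds). Time passes only in rows, so rows that do not move let the fingers close. It gives the time, the measured TCP pose, the force, the opening and the grip force at its end, in the units of the state.
- manip.get_state(): the state, without advancing time (a new reading comes with each control period).
- get_image(name): name is "scene" or "top" or "wrist"; returns the picture (480x640x3 uint8, blue, green, red); there is no depth.
- camera_info(name): a dict with "mtx" (3x3 intrinsics, pixels), "D" ([k1, k2, p1, p2, k3] as OpenCV has them; the pictures are not rectified), "rvec" (rotation vector, rad) and "tvec" (3), from world to camera coordinates, as OpenCV has them. Camera axes: x right, y down, z forward; pixel columns grow to the right and rows downward; lengths in m; the calibration is good to about 2 mm. A picture is of the moment at which its call begins: read the wrist's pose just before it. camera_info takes no time and is no camera call; for the wrist camera it gives the pose at the moment of the call.
- manip.sign_off(): hands the job in; it is judged then, once.
The state is a dict: "clock": time; "qpos": joint angles; "qd": joint speeds; "effort": joint torques, N m; "position": TCP position; "ee_rot": TCP orientation; "contact_force": force on the tool from outside, world axes, zero at the start; "moment": the same for the moment, N m; "width": finger opening in m; "gripper_force": force on a finger pad.
Only numpy, scipy, OpenCV 4.12 (cv2) and the standard library are available. Lean on these libraries where they do the work, as an engineer would, in place of code of your own. Each camera call takes 0.05 s, during which the arm holds its last target. There are 200 camera calls.

## Working session

There is one attempt and no reset: what is moved stays moved. The work goes in short steps, Python scripts to look and compute and a shell command to move; the robot and the scene stay as the last step left them, time stands still between calls to the robot, and variables do not carry over. Pictures are saved under pics/ and viewed, at most 14 in all, crops included, and the job is handed in when it is done.

```bash
ls; mkdir -p pics; python3 - <<'E'
from rig import manip,get_image,camera_info
import cv2
print(manip.get_state())
for n in("top","scene"):
    cv2.imwrite(f"pics/{n}0.png",get_image(n)); print(camera_info(n))
E
```

```text
pics
{'clock': 0.0, 'qpos': array([-1.46398797e+00,  2.76602856e-01,  1.50618817e+00,  2.45892704e-05,
        1.36067381e+00, -1.20960329e-01]), 'qd': array([ 6.19096921e-05, -1.35315951e-04, -4.66998367e-04, -1.45971020e-03,
        1.53972772e-03, -5.35437484e-05]), 'effort': array([ 7.23277371e-04, -4.16776335e+01, -2.45805162e+01,  8.68836241e-05,
        1.12345006e-02,  2.59879201e-06]), 'position': array([ 0.12980453, -0.55959704,  0.23041329]), 'ee_rot': array([-9.35980040e-04,  9.93522041e-01,  1.13635720e-01,  1.86452076e-05]), 'contact_force': array([ 0.03168849,  0.12842429, -0.36360916]), 'moment': array([ 0.02033288, -0.0311538 , -0.03564825]), 'gripper_force': 0.0, 'width': 0.08536615504738097}
{'mtx': array([[469.88211208,   0.        , 329.921871  ],
       [  0.        , 469.88211208, 238.5078559 ],
       [  0.        ,   0.        ,   1.        ]]), 'D': array([0.02275614, 0.        , 0.        , 0.        , 0.        ]), 'rvec': array([ 2.13894668, -2.12708379,  0.16918059]), 'tvec': array([0.08605504, 0.53634722, 1.19521553])}
{'mtx': array([[588.12554296,   0.        , 317.41546275],
       [  0.        , 588.12554296, 242.09553246],
       [  0.        ,   0.        ,   1.        ]]), 'D': array([-0.09296424,  0.        ,  0.        ,  0.        ,  0.        ]), 'rvec': array([ 0.88786411,  2.73371578, -0.75456301]), 'tvec': array([ 0.37013093, -0.28200225,  1.70166149])}
```

View pics/top0.png

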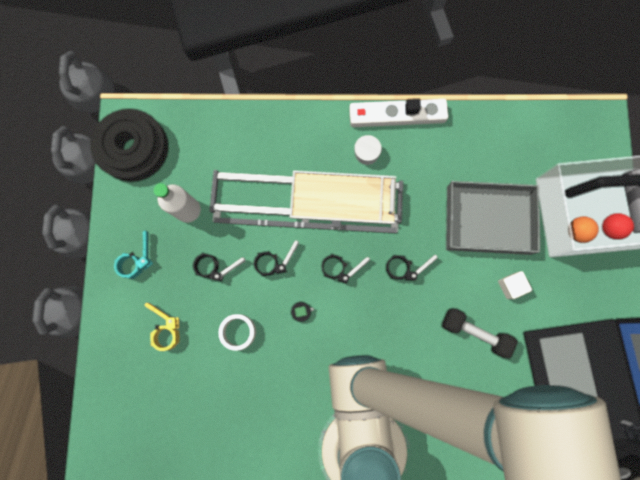

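View pics/scene0.png

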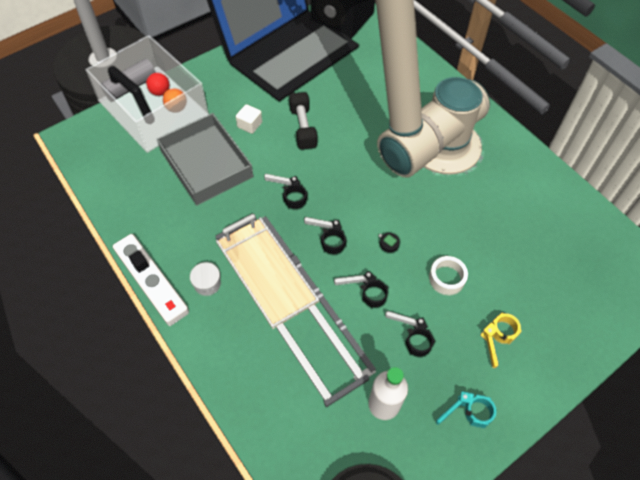

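```bash
cat >h.py <<'E'
import cv2,numpy as np
from rig import manip,get_image,camera_info
def ray(n,uv,z,ci=None):
    c=ci or camera_info(n); R=cv2.Rodrigues(c["rvec"])[0]; o=-R.T@c["tvec"].ravel()
    p=cv2.undistortPoints(np.array(uv,float).reshape(-1,1,2),c["mtx"],c["D"]).reshape(-1,2)
    d=np.c_[p,np.ones(len(p))]@R
    return o+d*((z-o[2])/d[:,2])[:,None]
def proj(n,P,ci=None):
    c=ci or camera_info(n)
    return cv2.projectPoints(np.array(P,float).reshape(-1,1,3),c["rvec"],c["tvec"],c["mtx"],c["D"])[0].reshape(-1,2)
def pose():
    s=manip.get_state();w,x,y,z=s["ee_rot"]
    yaw=np.arctan2(2*(x*y+w*z),1-2*(y*y+z*z))
    return s,s["position"],yaw
def to(x,y,z):
    s,p,yaw=pose();d=(np.array([x,y,z])-p)*1000
    print("shift tool mm",np.round([np.cos(yaw)*d[0]+np.sin(yaw)*d[1],np.sin(yaw)*d[0]-np.cos(yaw)*d[1],-d[2]],1))
def st():
    s,p,yaw=pose();print(round(s["clock"],2),"p",p.round(4),"yaw",round(yaw,3),"F",s["contact_force"].round(1),"w",round(s["width"],4),"gf",round(s["gripper_force"],1))
def collars(img,n="top",zr=0.036,zl=0.030,box=None,amin=60,ci=None):
    """levers: bright grey blobs next to a black ring -> list of (centre,hinge-tip dir)"""
    hsv=cv2.cvtColor(img,cv2.COLOR_BGR2HSV)
    return hsv
E
python3 - <<'E'
from h import *
im=cv2.imread("pics/top0.png");hsv=cv2.cvtColor(im,cv2.COLOR_BGR2HSV)
H,S,V=cv2.split(hsv)
blk=((V<60)).astype(np.uint8);brt=((S<60)&(V>130)).astype(np.uint8)
roi=np.zeros_like(blk);roi[235:300,185:445]=1
for nm,m,z in(("blk",blk,.036),("brt",brt,.03)):
    k,l,s,c=cv2.connectedComponentsWithStats(m*roi)
    for i in range(1,k):
        if s[i,4]>25:
            pts=np.argwhere(l==i)[:,::-1].astype(np.float32)
            r=cv2.minAreaRect(pts); print(nm,s[i],c[i].round(1),"w",ray("top",[c[i]],z).round(3),"rect",np.round(r[0],1),np.round(r[1],1),round(r[2]),)
# deck, bin, handle
for nm,p,z in(("deck corners",[(291,171),(396,177),(394,222),(291,217)],.03),("handle",[(401,204)],.072),("bin",[(449,182),(538,184),(540,255),(447,251)],.055)):
    print(nm,ray("top",p,z).round(3))
print(camera_info("wrist"))
cv2.imwrite("pics/c1.png",cv2.resize(im[150:300,180:440],None,fx=3,fy=3,interpolation=cv2.INTER_CUBIC))
E
```

```text
blk [255 252  16  18  55] [260.3 257.6] w [[0.485 0.273 0.036]] rect [260.4 258.7] [ 8.3 20.1] 41
blk [194 254  15  21  88] [198.5 262.6] w [[0.471 0.435 0.036]] rect [199.5 262.9] [10.  20.6] 24
blk [324 255  18   7  34] [333.  257.6] w [[0.486 0.081 0.036]] rect [332.3 257.7] [ 5.5 17. ] 87
blk [204 257  14  21  60] [213.6 267.8] w [[0.458 0.394 0.036]] rect [212.7 268.3] [ 9.1 21.5] 25
blk [387 256  28  24 145] [402.2 269.5] w [[ 0.456 -0.101  0.036]] rect [400.5 267.5] [27. 23.] 0
blk [261 267  25   9  54] [274.1 271.6] w [[0.448 0.235 0.036]] rect [272.8 270.7] [ 5.7 24.1] 79
blk [325 273  22  10  54] [337.1 277.2] w [[0.435 0.07  0.036]] rect [336.4 275.3] [22.5  7.3] 18
brt [282 240  17  25 141] [290.3 252.1] w [[0.501 0.194 0.03 ]] rect [290.4 252. ] [ 5.5 27.3] 30
brt [416 254  22  20 137] [426.4 263.8] w [[ 0.472 -0.166  0.03 ]] rect [426.3 263.8] [ 5.2 26.3] 49
brt [220 257  25  18 141] [232.2 265.8] w [[0.464 0.347 0.03 ]] rect [232.3 265.8] [ 5.5 28. ] 56
brt [348 257  22  20 135] [358.3 266.2] w [[0.464 0.014 0.03 ]] rect [358.2 266.1] [ 5.3 27. ] 49
deck corners [[ 0.725  0.197  0.03 ]
 [ 0.709 -0.09   0.03 ]
 [ 0.584 -0.082  0.03 ]
 [ 0.596  0.194  0.03 ]]
handle [[ 0.623 -0.096  0.072]]
bin [[ 0.688 -0.227  0.055]
 [ 0.683 -0.461  0.055]
 [ 0.494 -0.454  0.055]
 [ 0.503 -0.215  0.055]]
{'mtx': array([[372.02416366,   0.        , 318.19518369],
       [  0.        , 372.02416366, 237.40078696],
       [  0.        ,   0.        ,   1.        ]]), 'D': array([-0.00125774,  0.        ,  0.        ,  0.        ,  0.        ]), 'rvec': array([-2.26109003,  1.79479509,  0.28163331]), 'tvec': array([-0.57400341, -0.0380792 ,  0.38005775])}
```

View pics/c1.png

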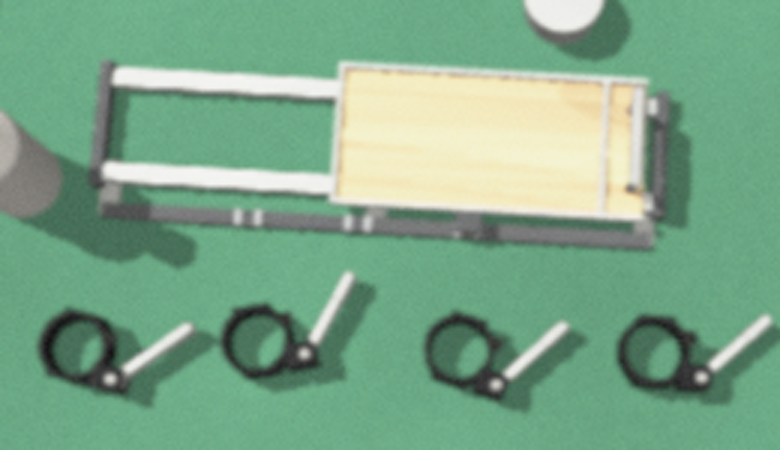

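```bash
cat >>h.py <<'E'
def tri(n,c,h,t,ci=None,zr=.036,zh=.030):
    C,Hh=ray(n,[c],zr,ci)[0],ray(n,[h],zh,ci)[0];T=ray(n,[t],.030,ci)[0]
    d=Hh-C;yaw=np.arctan2(d[1],d[0])+np.arctan2(20,41)
    e=T-Hh;la=np.arctan2(e[1],e[0])
    q=0.85-((la-yaw+np.pi)%(2*np.pi)-np.pi)
    print("C",C[:2].round(4),"H",Hh[:2].round(4),"T",T[:2].round(4),"CH",round(np.hypot(*d[:2])*1e3,1),"HT",round(np.hypot(*e[:2])*1e3,1),"yaw",round(yaw,3),"leverdir",round(la,3),"q",round(q,2))
    return C,Hh,yaw,la
E
python3 - <<'E'
from h import *
f=lambda a:(180+a[0]/3-.33,150+a[1]/3-.33)
for c,h,t in(((78,347),(110,379),(190,327)),((259,341),(304,354),(350,274)),((460,349),(496,385),(566,325)),((655,352),(701,377),(769,319))):
    tri("top",f(c),f(h),f(t))
print("deck",ray("top",[f(a) for a in((341,68),(607,80),(605,212),(333,202))],.029).round(3).tolist())
print("handle ends",ray("top",[f(a) for a in((641,92),(633,188))],.072).round(3).tolist())
c=camera_info("wrist");R=cv2.Rodrigues(c["rvec"])[0];o=-R.T@c["tvec"];print("wrist cam",o,"axis",R[2], "right",R[0]);st()
E
```

```text
C [0.464  0.4155] H [0.4366 0.3877] T [0.4829 0.3192] CH 39.1 HT 82.7 yaw -1.895 leverdir -0.977 q -0.07
C [0.4701 0.257 ] H [0.4595 0.2179] T [0.531  0.1787] CH 40.5 HT 81.6 yaw -1.382 leverdir -0.502 q -0.03
C [0.464  0.0805] H [0.4331 0.0488] T [ 0.4864 -0.013 ] CH 44.3 HT 81.6 yaw -1.889 leverdir -0.859 q -0.18
C [ 0.4623 -0.0902] H [ 0.4412 -0.1309] T [ 0.4927 -0.1919] CH 45.8 HT 79.9 yaw -1.596 leverdir -0.869 q 0.12
deck [[0.721, 0.19, 0.029], [0.711, -0.052, 0.029], [0.589, -0.049, 0.029], [0.597, 0.195, 0.029]]
handle ends [[0.687, -0.077, 0.072], [0.601, -0.069, 0.072]]
wrist cam [ 0.20765404 -0.54157818  0.37275557] axis [-0.29691136 -0.0676696  -0.95250431] right [ 0.22671106 -0.97396094 -0.00147563]
0.1 p [ 0.1298 -0.5597  0.2305] yaw 0.228 F [ 0.2 -0.3 -1.1] w 0.0853 gf 0.0
```

The four black collars sit at (206,265), (266,263), (333,267) and (398,267). The turquoise one at (130,263) and the yellow one at (163,335) are excluded by colour, and the crop confirms this. I'll move above the row for a close look.

```bash
python3 -m crank '{"translation":[[34,-25,0],[34,-25,0],[34,-25,0],[34,-25,0],[34,-25,0],[34,-25,0],[34,-25,0],[34,-25,0]],"roll":[0.114,0.114,0,0,0,0,0,0],"fingers":[0,0,0,0,0,0,0,0]}' 40
python3 -m crank '{"translation":[[0,-45,0],[0,-45,0],[0,-45,0],[0,-45,0],[0,-45,0],[0,-45,0],[0,-45,0],[0,0,0]],"roll":[0,0,0,0,0,0,0,0],"fingers":[0,0,0,0,0,0,0,0]}'
python3 - <<'E'
from h import *
st();cv2.imwrite("pics/w1.png",get_image("wrist"))
E
```

```text
clock: 0.9
position: [0.3933, -0.3481, 0.231]
ee_rot: [-0.0, 1.0, -0.0, -0.0]
contact_force: [1.0, 0.3, 0.4]
width: -0.0001
gripper_force: 0.0
clock: 1.7
position: [0.391, -0.0294, 0.231]
ee_rot: [-0.002, 1.0, 0.003, -0.001]
contact_force: [-0.6, -0.8, -0.3]
width: 0.0001
gripper_force: 0.0
1.7 p [ 0.391  -0.0294  0.231 ] yaw 0.007 F [-0.6 -0.8 -0.3] w 0.0001 gf 0.0
```

View pics/w1.png

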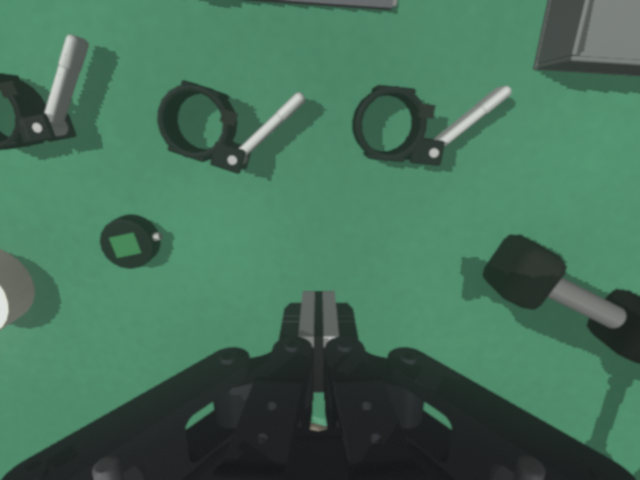

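```bash
cat >>h.py <<'E'
def rect(n,img,x0,x1,y0,y1,z,s=2000,ci=None):
    """resample onto plane z; row=x from x1 down, col=y from y1 down (s px/m)"""
    X,Y=np.meshgrid(x1-np.arange(int((x1-x0)*s))/s,y1-np.arange(int((y1-y0)*s))/s,indexing="ij")
    uv=proj(n,np.c_[X.ravel(),Y.ravel(),np.full(X.size,z)],ci).astype(np.float32)
    return cv2.remap(img,uv[:,0].reshape(X.shape),uv[:,1].reshape(X.shape),cv2.INTER_LINEAR)
def find(n,img,ci,near,zo=0.,win=.13,dump=None):
    """collar near (x,y): ring centre, hinge pin, lever direction; zo = height of underside"""
    s=2000;x0,x1,y0,y1=near[0]-win,near[0]+win,near[1]-win,near[1]+win
    w=lambda p:np.array([x1-p[1]/s,y1-p[0]/s])
    a=rect(n,img,x0,x1,y0,y1,.036+zo,s,ci);b=rect(n,img,x0,x1,y0,y1,.030+zo,s,ci)
    g=cv2.GaussianBlur(cv2.cvtColor(a,cv2.COLOR_BGR2GRAY),(5,5),0)
    c=cv2.HoughCircles(g,cv2.HOUGH_GRADIENT,1,10,param1=60,param2=12,minRadius=47,maxRadius=66)
    hsv=cv2.cvtColor(b,cv2.COLOR_BGR2HSV);m=((hsv[...,1]<60)&(hsv[...,2]>110)).astype(np.uint8)
    k,l,q,cc=cv2.connectedComponentsWithStats(m)
    pins=[cc[i] for i in range(1,k) if 60<q[i,4]<700 and max(q[i,2:4])<36]
    levs=[i for i in range(1,k) if 1500<q[i,4]<6000]
    if dump: cv2.imwrite(dump,b)
    out=[]
    for i in levs:
        pts=np.argwhere(l==i)[:,::-1].astype(np.float32);vx,vy,px,py=cv2.fitLine(pts,cv2.DIST_L2,0,.01,.01).ravel()
        for P in pins:
            d=np.hypot(*(P-[px,py]));off=abs((P-[px,py])@[-vy,vx])
            if not 40<d<160 or off>20: continue
            e=np.array([px,py])-P;L=np.max((pts-P)@(e/np.hypot(*e)))/2
            h=w(P);dirn=-np.array([e[1],e[0]]);la=np.arctan2(dirn[1],dirn[0])
            v=np.array([vx,vy])*np.sign(vx*e[0]+vy*e[1]);la2=np.arctan2(-v[0],-v[1])
            cand=[(abs(np.hypot(*(w(x[:2])-h))-.0456),j,x) for j,x in enumerate(c[0])] if c is not None else []
            if not cand: print("no ring");continue
            r=next((x for x in cand if x[0]<.005),min(cand,key=lambda x:x[0]))[2]
            C=w(r[:2]);D=h-C;yaw=np.arctan2(D[1],D[0])+np.arctan2(20,41)
            q_=.85-((la-yaw+np.pi)%(2*np.pi)-np.pi)
            print("C",C.round(4),"H",h.round(4),"tip",(h+.084*np.array([np.cos(la),np.sin(la)])).round(4),"CH",round(np.hypot(*D)*1e3,1),"r",r[2]/2,"L",round(L,1),"yaw",round(yaw,3),"la",round(la,3),round(la2,3),"q",round(q_,2));out.append((C,h,yaw,la,q_))
    if not out: print("none; levs",len(levs),"pins",len(pins))
    return out
E
cat >look.py <<'E'
import sys
from h import *
# look.py name x,y x,y ...
st();ci=camera_info("wrist");im=get_image("wrist");cv2.imwrite(f"pics/{sys.argv[1]}.png",im)
for a in sys.argv[2:]:
    print(a);find("wrist",im,ci,tuple(map(float,a.split(","))),dump=f"pics/{sys.argv[1]}_r{a}.png")
E
python3 look.py w2 .46,.06 .46,-.11
```

```text
1.75 p [ 0.3917 -0.0321  0.2311] yaw 0.006 F [ 1.3 -0.3 -0.3] w -0.0002 gf 0.0
.46,.06
C [0.4662 0.0792] H [0.4342 0.0507] tip [ 0.4895 -0.0126] CH 42.9 r 32.7 L 85.8 yaw -1.96 la -0.853 -0.849 q -0.26
.46,-.11
C [ 0.4648 -0.0892] H [ 0.4422 -0.1317] tip [ 0.5022 -0.1905] CH 48.1 r 32.7 L 81.3 yaw -1.605 la -0.775 -0.879 q 0.02
```

```bash
python3 -m crank '{"translation":[[30,32,0],[30,32,0],[30,32,0],[29,30,0],[0,0,45],[0,0,45],[0,0,45],[0,0,44]],"roll":[0,0,0,0,0,0,0,0],"fingers":[0,0,0,0,0,0,0,0]}'
python3 -m crank '{"translation":[[0,0,40],[0,0,0],[0,0,0]],"roll":[0,0,0],"fingers":[0,0,0]}'; python3 -c "from h import *;st()"
```

```text
clock: 2.6
position: [0.5109, -0.163, 0.0503]
ee_rot: [0.0, 1.0, -0.002, -0.0]
contact_force: [0.3, -0.1, 0.2]
width: -0.0002
gripper_force: 0.0
clock: 2.9
position: [0.5111, -0.162, 0.0121]
ee_rot: [-0.0, 1.0, -0.001, -0.001]
contact_force: [0.2, 0.3, -0.1]
width: 0.0001
gripper_force: 0.0
2.9 p [ 0.5111 -0.162   0.0121] yaw -0.002 F [ 0.2  0.3 -0.1] w 0.0001 gf 0.0
```

```bash
python3 -m crank '{"translation":[[-12,6,0],[-12,6,0],[-12,6,0],[-12,6,0],[-11,6,0],[0,0,0],[20,0,0],[0,0,-48]],"roll":[0,0,0,0,0,0,0,0],"fingers":[0,0,0,0,0,0,0,0]}'
python3 -m crank '{"translation":[[6,-43,0],[6,-43,0],[6,-43,0],[6,-43,0],[6,-43,0],[0,0,0],[0,0,48],[0,0,0]],"roll":[0,0,0,0,0,0,0,0],"fingers":[0,0,0,0,0,0,0,0]}'
python3 -m crank '{"translation":[[-12,6,0],[-12,6,0],[-13,7,0],[-12,6,0],[-13,7,0],[-13,7,0],[0,0,0],[22,0,0]],"roll":[0,0,0,0,0,0,0,0],"fingers":[0,0,0,0,0,0,0,0]}'
python3 -m crank '{"translation":[[0,0,-48],[0,0,-48],[0,0,-48],[-12,0,-28],[-43,-15,0],[0,-20,0],[0,0,0]],"roll":[0,0,0,0,0,0,0],"fingers":[0,0,0,0,0,0,0]}'
python3 look.py w3 .45,.06 .45,-.11; python3 - <<'E'
from h import *
im=cv2.imread("pics/w3.png");cv2.imwrite("pics/w3c.png",cv2.resize(im[40:240,60:600],(800,296)))
E
```

```text
clock: 3.7
position: [0.4705, -0.1892, 0.055]
ee_rot: [-0.003, 1.0, -0.0, -0.005]
contact_force: [0.1, 0.1, -0.1]
width: 0.0
gripper_force: 0.0
clock: 4.5
position: [0.4983, 0.0247, 0.0086]
ee_rot: [-0.0, 1.0, 0.0, -0.005]
contact_force: [-0.7, -0.4, -0.6]
width: 0.0004
gripper_force: 0.0
clock: 5.3
position: [0.4449, -0.0144, 0.012]
ee_rot: [-0.0, 1.0, -0.001, -0.003]
contact_force: [0.8, 0.4, 0.8]
width: 0.0002
gripper_force: 0.0
clock: 6.0
position: [0.3931, 0.0218, 0.1846]
ee_rot: [-0.0, 1.0, 0.001, 0.0]
contact_force: [0.3, -0.1, -0.0]
width: -0.0001
gripper_force: 0.0
6.0 p [0.3931 0.0218 0.1846] yaw 0.002 F [ 0.3 -0.1 -0. ] w -0.0001 gf 0.0
.45,.06
C [0.4622 0.0627] H [0.4172 0.0534] tip [ 0.4098 -0.0303] CH 46.0 r 31.6 L 84.0 yaw -2.483 la -1.659 -1.704 q 0.03
.45,-.11
C [ 0.4667 -0.0912] H [ 0.4394 -0.1331] tip [ 0.4342 -0.2169] CH 50.0 r 25.05 L 78.1 yaw -1.695 la -1.633 -1.657 q 0.79
```

View pics/w3.png

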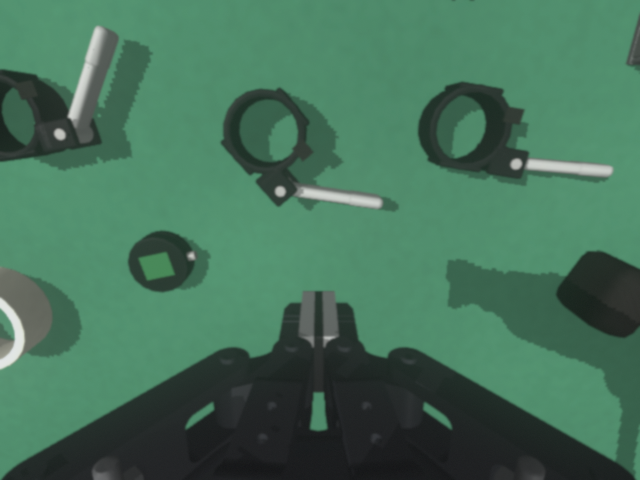

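Lever C (ring at px (266,130)) is still only at about q=0 and its collar turned when pushed, so it binds short of open and gets rejected. D (px (465,125)) looks open. I'll give D a firm extra push, then look at A and B.

```bash
python3 -m crank '{"translation":[[16,42,0],[16,42,0],[16,42,0],[16,42,0],[16,42,0],[0,0,43],[0,0,43],[0,0,43]],"roll":[0,0,0,0,0,0,0,0],"fingers":[0,0,0,0,0,0,0,0]}'
python3 -m crank '{"translation":[[0,0,43],[0,0,0],[-8,2,0],[-8,2,0],[-8,2,0],[-9,0,0],[0,0,0],[28,0,0]],"roll":[0,0,0,0,0,0,0,0],"fingers":[0,0,0,0,0,0,0,0]}'
python3 -m crank '{"translation":[[0,0,-48],[0,0,-48],[0,0,-48],[0,0,-46],[-8,-47,0],[-8,-47,0],[-8,-47,0],[-8,-47,0]],"roll":[0,0,0,0,0,0,0,0],"fingers":[0,0,0,0,0,0,0,0]}'
python3 -m crank '{"translation":[[-8,-47,0],[-8,-47,0],[-8,-47,0],[-8,-47,0],[-8,-47,0],[0,-47,0],[0,-47,0],[0,0,0]],"roll":[0,0,0,0,0,0,0,0],"fingers":[0,0,0,0,0,0,0,0]}'
python3 look.py w4 .46,.24 .46,.39
```

```text
clock: 6.85
position: [0.4749, -0.1915, 0.0535]
ee_rot: [0.001, 1.0, -0.001, 0.0]
contact_force: [0.9, -0.6, 0.1]
width: 0.0003
gripper_force: 0.0
clock: 7.65
position: [0.4654, -0.1944, 0.0128]
ee_rot: [-0.001, 1.0, -0.001, -0.002]
contact_force: [0.9, -0.3, -0.6]
width: 0.0002
gripper_force: 0.0
clock: 8.45
position: [0.4365, -0.006, 0.2029]
ee_rot: [0.0, 1.0, -0.001, 0.001]
contact_force: [0.2, -0.3, -0.1]
width: 0.0
gripper_force: 0.0
clock: 9.25
position: [0.3972, 0.3268, 0.2027]
ee_rot: [-0.002, 1.0, 0.003, 0.001]
contact_force: [0.5, -0.7, 0.5]
width: 0.0002
gripper_force: 0.0
9.25 p [0.3972 0.3268 0.2027] yaw 0.005 F [ 0.5 -0.7  0.5] w 0.0002 gf 0.0
.46,.24
C [0.4748 0.2632] H [0.4615 0.2147] tip [0.5398 0.1844] CH 50.3 r 32.15 L 81.6 yaw -1.384 la -0.369 -0.505 q -0.16
.46,.39
C [0.4678 0.4202] H [0.4376 0.3877] tip [0.4871 0.3199] CH 44.3 r 31.05 L 85.3 yaw -1.864 la -0.941 -0.947 q -0.07
```

View pics/w4.png

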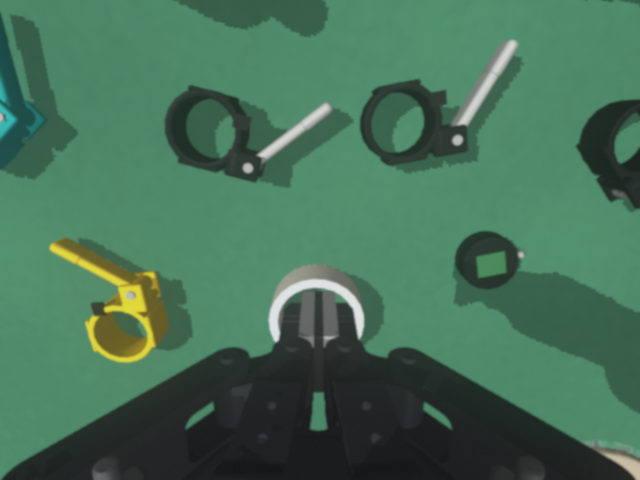

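```bash
python3 -m crank '{"translation":[[35,-9,0],[36,-9,0],[36,-9,0],[0,0,48],[0,0,48],[0,0,48],[0,0,47],[0,0,0]],"roll":[0,0,0,0,0,0,0,0],"fingers":[0,0,0,0,0,0,0,0]}'
python3 -m crank '{"translation":[[-12,6,0],[-12,6,0],[-12,6,0],[-12,6,0],[-12,6,0],[-12,5,0],[0,0,0],[25,0,0]],"roll":[0,0,0,0,0,0,0,0],"fingers":[0,0,0,0,0,0,0,0]}'
python3 -m crank '{"translation":[[0,0,-48],[26,34,0],[26,34,0],[26,34,0],[0,0,0],[0,0,48],[0,0,0]],"roll":[0,0,0,0,0,0,0],"fingers":[0,0,0,0,0,0,0]}'
python3 -m crank '{"translation":[[-8,11,0],[-8,11,0],[-8,11,0],[-8,11,0],[-9,11,0],[-9,9,0],[0,0,0],[20,0,0]],"roll":[0,0,0,0,0,0,0,0],"fingers":[0,0,0,0,0,0,0,0]}'
python3 -m crank '{"translation":[[0,0,-48],[0,0,-48],[0,0,-48],[0,0,-48],[-38,-30,0],[-38,-30,0],[-38,-30,0],[0,0,0]],"roll":[0,0,0,0,0,0,0,0],"fingers":[0,0,0,0,0,0,0,0]}'
python3 look.py w5 .46,.22 .46,.38
```

```text
clock: 10.1
position: [0.4995, 0.3439, 0.0055]
ee_rot: [0.004, 1.0, -0.001, -0.006]
contact_force: [-0.7, -0.7, 0.2]
width: -0.0
gripper_force: 0.0
clock: 10.9
position: [0.4539, 0.3126, 0.0117]
ee_rot: [0.001, 1.0, 0.001, -0.002]
contact_force: [0.3, -0.3, 0.8]
width: -0.0002
gripper_force: 0.0
clock: 11.6
position: [0.5314, 0.2102, 0.0072]
ee_rot: [0.001, 1.0, -0.001, -0.005]
contact_force: [-2.1, -0.6, -0.6]
width: 0.0003
gripper_force: 0.0
clock: 12.4
position: [0.5019, 0.1469, 0.0111]
ee_rot: [0.0, 1.0, -0.0, -0.002]
contact_force: [-0.2, -0.3, -0.9]
width: 0.0003
gripper_force: 0.0
clock: 13.2
position: [0.3863, 0.2399, 0.2033]
ee_rot: [-0.001, 1.0, 0.002, -0.002]
contact_force: [1.3, 0.3, 0.2]
width: -0.0002
gripper_force: 0.0
13.2 p [0.3863 0.2399 0.2033] yaw 0.005 F [1.3 0.3 0.2] w -0.0002 gf 0.0
.46,.22
C [0.4742 0.2588] H [0.4575 0.2164] tip [0.4702 0.1334] CH 45.6 r 31.05 L 82.3 yaw -1.494 la -1.418 -1.428 q 0.77
.46,.38
C [0.4678 0.4212] H [0.4343 0.3909] tip [0.4157 0.3089] CH 45.2 r 28.15 L 87.3 yaw -1.951 la -1.794 -1.841 q 0.69
```

View pics/w5.png

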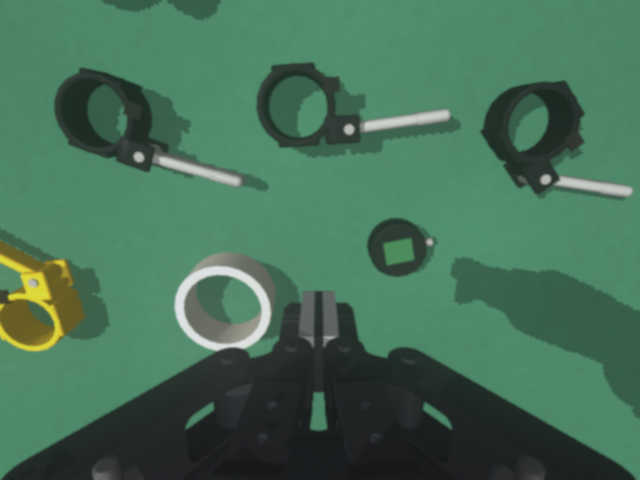

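```bash
python3 -m crank '{"translation":[[23,-28,0],[23,-28,0],[23,-29,0],[0,0,48],[0,0,48],[0,0,48],[0,0,47],[0,0,0]],"roll":[0,0,0,0,0,0,0,0],"fingers":[0,0,0,0,0,0,0,0]}'
python3 -m crank '{"translation":[[-10,0,0],[-10,0,0],[-10,0,0],[-10,0,0],[0,0,0],[30,0,0],[0,0,-48],[15,43,0]],"roll":[0,0,0,0,0,0,0,0],"fingers":[0,0,0,0,0,0,0,0]}'
python3 -m crank '{"translation":[[15,43,0],[15,43,0],[15,43,0],[0,0,0],[0,0,48],[0,0,0]],"roll":[0,0,0,0,0,0],"fingers":[0,0,0,0,0,0]}'
python3 -m crank '{"translation":[[-9,0,0],[-9,0,0],[-9,0,0],[-9,0,0],[0,0,0],[30,0,0],[0,0,-48],[0,0,-48]],"roll":[0,0,0,0,0,0,0,0],"fingers":[0,0,0,0,0,0,0,0]}'
python3 -m crank '{"translation":[[0,0,-48],[0,0,-48],[-38,15,0],[-38,15,0],[-38,15,0],[0,0,0],[0,0,0]],"roll":[0,0,0,0,0,0,0],"fingers":[0,0,0,0,0,0,1]}'
python3 look.py w6 .45,.06 .46,.22 ".46,-.11"; python3 - <<'E'
from h import *
im=cv2.imread("pics/w6.png");cv2.imwrite("pics/w6c.png",im)
E
```

```text
clock: 14.05
position: [0.457, 0.3192, 0.0062]
ee_rot: [0.003, 1.0, -0.001, -0.006]
contact_force: [-1.4, -0.2, 0.7]
width: 0.0
gripper_force: 0.0
clock: 14.85
position: [0.4694, 0.2846, 0.0646]
ee_rot: [-0.003, 1.0, 0.002, 0.005]
contact_force: [1.7, -0.4, -0.4]
width: -0.0002
gripper_force: 0.0
clock: 15.45
position: [0.5063, 0.1498, 0.0089]
ee_rot: [0.001, 1.0, -0.001, -0.005]
contact_force: [-1.4, 0.1, 0.4]
width: 0.0002
gripper_force: 0.0
clock: 16.25
position: [0.5041, 0.1503, 0.1074]
ee_rot: [0.0, 1.0, -0.0, -0.003]
contact_force: [0.2, 0.8, 0.7]
width: -0.0003
gripper_force: 0.0
clock: 16.95
position: [0.3903, 0.1054, 0.205]
ee_rot: [-0.0, 1.0, -0.0, 0.001]
contact_force: [1.3, 0.7, 0.3]
width: 0.0131
gripper_force: 0.0
16.95 p [0.3903 0.1054 0.205 ] yaw -0.001 F [1.3 0.7 0.3] w 0.0131 gf 0.0
.45,.06
C [0.4617 0.0652] H [0.4174 0.0515] tip [ 0.4085 -0.032 ] CH 46.4 r 31.05 L 81.2 yaw -2.387 la -1.677 -1.716 q 0.14
.46,.22
C [0.4757 0.2567] H [0.4539 0.2204] tip [0.4589 0.1365] CH 42.4 r 31.6 L 87.2 yaw -1.657 la -1.511 -1.518 q 0.7
.46,-.11
none; levs 1 pins 1
```

View pics/w6.png

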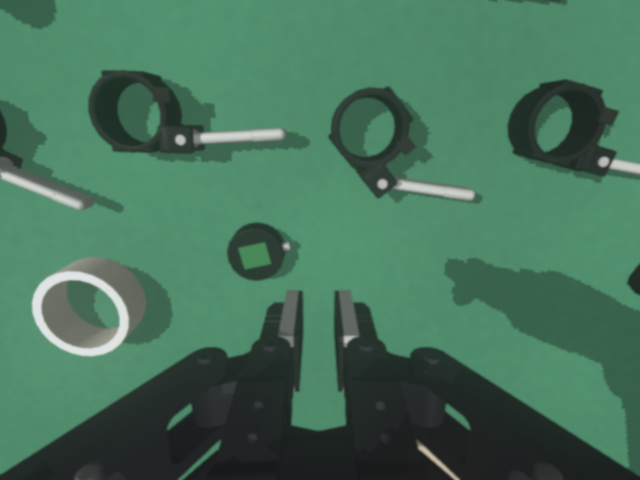

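```bash
python3 -m crank '{"translation":[[24,13,0],[24,13,0],[23,14,0],[0,0,40],[0,0,40],[0,0,40],[0,0,0],[0,0,0]],"roll":[-0.142,-0.142,-0.142,-0.142,-0.142,0,0,0],"fingers":[1,1,1,1,1,1,1,1]}'
python3 - <<'E'
from h import *
st();to(.4617,.0652,.003)
ci=camera_info("wrist");im=get_image("wrist");cv2.imwrite("pics/w7.png",im);find("wrist",im,ci,(.45,.04),dump="pics/w7r.png")
E
```

```text
clock: 17.8
position: [0.4672, 0.0762, 0.0842]
ee_rot: [-0.0, 0.938, 0.347, -0.0]
contact_force: [0.0, -0.6, 0.5]
width: 0.0854
gripper_force: 0.0
17.8 p [0.4672 0.0762 0.0842] yaw 0.71 F [ 0.  -0.6  0.5] w 0.0854 gf 0.0
shift tool mm [-11.3   4.8  81.2]
C [0.4588 0.0602] H [0.4149 0.0498] tip [ 0.4115 -0.0342] CH 45.1 r 31.0 L 76.4 yaw -2.453 la -1.611 -1.733 q 0.01
```

```bash
python3 -m crank '{"translation":[[-14,6,0],[0,0,40],[0,0,41],[0,0,0],[0,0,0],[0,0,0],[0,0,0],[0,0,0]],"roll":[0,0,0,0,0,0,0,0],"fingers":[1,1,1,1,0,0,0,0]}' 80
python3 -m crank '{"translation":[[0,0,0],[0,0,0],[0,0,0],[0,0,-10],[0,0,-20]],"roll":[0,0,0,0,0],"fingers":[0,0,0,0,0]}'
python3 -c "
from h import *
st();cv2.imwrite('pics/w8.png',get_image('wrist'))"
```

```text
clock: 18.65
position: [0.4613, 0.0623, 0.006]
ee_rot: [0.001, 0.938, 0.347, 0.002]
contact_force: [-0.5, -0.2, 6.9]
width: 0.0611
gripper_force: 88.1
clock: 19.15
position: [0.4582, 0.0623, 0.0339]
ee_rot: [-0.0, 0.938, 0.348, -0.001]
contact_force: [0.5, -0.3, -4.0]
width: 0.0605
gripper_force: 88.0
19.15 p [0.4582 0.0623 0.0339] yaw 0.71 F [ 0.5 -0.3 -4. ] w 0.0605 gf 88.0
```

View pics/w8.png

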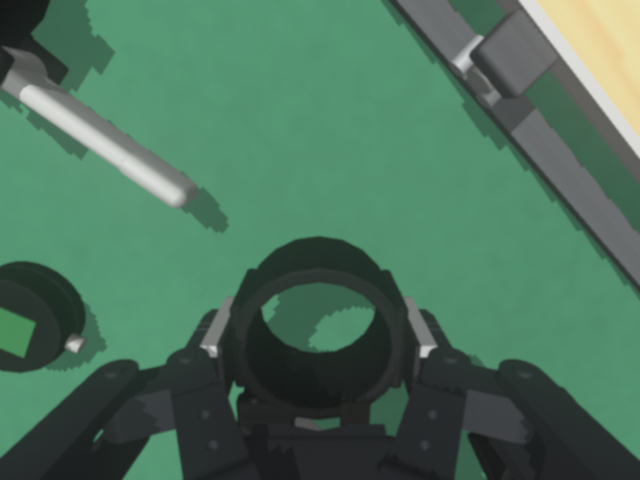

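```bash
python3 -m crank '{"translation":[[0,0,-25],[0,0,-25],[0,0,-25],[0,0,-25],[0,0,-25],[0,0,0],[-30,10,0],[-40,14,0]],"roll":[-0.147,-0.147,-0.147,-0.147,-0.147,-0.147,0,0],"fingers":[0,0,0,0,0,0,0,0]}'
python3 -m crank '{"translation":[[-42,14,0],[-42,14,0],[-42,14,0],[-42,14,0],[-42,14,0],[-42,14,0],[-30,5,0],[0,0,0]],"roll":[0,0,0,0,0,0,0,0],"fingers":[0,0,0,0,0,0,0,0]}'
python3 - <<'E'
from h import *
st();to(.578,-.304,.03)
im=get_image("top");cv2.imwrite("pics/t1.png",im)
E
```

```text
clock: 20.0
position: [0.4839, -0.0062, 0.1591]
ee_rot: [-0.0, 0.698, 0.716, 0.001]
contact_force: [1.4, 0.0, -4.8]
width: 0.0604
gripper_force: 89.6
clock: 20.8
position: [0.5804, -0.2923, 0.158]
ee_rot: [0.002, 0.701, 0.713, -0.001]
contact_force: [-0.5, 0.1, -4.6]
width: 0.0604
gripper_force: 94.0
20.8 p [ 0.5804 -0.2923  0.158 ] yaw 1.588 F [-0.5  0.1 -4.6] w 0.0604 gf 94.0
shift tool mm [-11.7  -2.6 128. ]
```

View pics/t1.png

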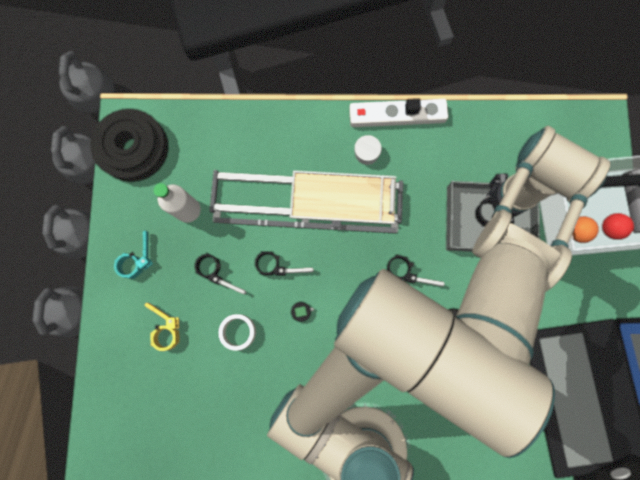

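```bash
python3 -m crank '{"translation":[[-12,-2,0],[0,0,44],[0,0,44],[0,0,42],[0,0,0],[0,0,0],[0,0,0],[0,0,0]],"roll":[0,0,0,0,0,0,0,0],"fingers":[0,0,0,0,0,1,1,1]}'
python3 -m crank '{"translation":[[0,0,-42],[0,0,-42],[0,0,-42],[0,0,-42],[0,0,0],[0,0,0],[0,0,0],[0,0,0]],"roll":[0,0,0.144,0.144,0.144,0.144,0.144,0.144],"fingers":[1,1,1,0,0,0,0,0]}'
python3 -m crank '{"translation":[[0,0,0],[0,0,0],[0,0,0],[0,0,0],[0,0,0],[-33,-31,0],[-33,-31,0],[-33,-31,0]],"roll":[0.144,0.144,0.144,0.144,0.144,0,0,0],"fingers":[0,0,0,0,0,0,0,0]}'
python3 -m crank '{"translation":[[-31,-31,0],[-31,-31,0],[-31,-31,0],[0,0,0]],"roll":[0,0,0,0],"fingers":[0,0,0,0]}'
python3 look.py w9 .46,-.12 .46,-.10
```

```text
clock: 21.65
position: [0.5804, -0.3007, 0.0323]
ee_rot: [0.004, 0.699, 0.715, 0.001]
contact_force: [-0.8, 0.7, 1.2]
width: 0.0854
gripper_force: 0.0
clock: 22.45
position: [0.5786, -0.2997, 0.1996]
ee_rot: [0.002, 0.936, 0.353, 0.002]
contact_force: [0.7, 0.2, -0.0]
width: 0.0123
gripper_force: 0.0
clock: 23.25
position: [0.4778, -0.2065, 0.1985]
ee_rot: [0.001, 1.0, 0.004, 0.002]
contact_force: [-0.4, -0.3, 0.7]
width: 0.0
gripper_force: 0.0
clock: 23.65
position: [0.38, -0.1111, 0.198]
ee_rot: [-0.0, 1.0, 0.005, 0.0]
contact_force: [1.4, -0.2, 0.1]
width: 0.0002
gripper_force: 0.0
23.65 p [ 0.38   -0.1111  0.198 ] yaw 0.01 F [ 1.4 -0.2  0.1] w 0.0002 gf 0.0
.46,-.12
C [ 0.4658 -0.0938] H [ 0.4362 -0.1289] tip [ 0.4229 -0.2119] CH 45.9 r 31.05 L 82.4 yaw -1.815 la -1.73 -1.747 q 0.76
.46,-.10
C [ 0.4658 -0.0938] H [ 0.4362 -0.1289] tip [ 0.4229 -0.2119] CH 45.9 r 31.05 L 82.4 yaw -1.815 la -1.73 -1.747 q 0.76
```

View pics/w9.png

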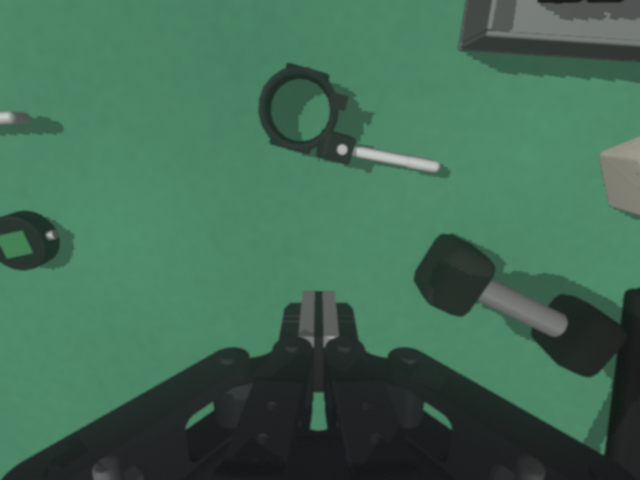

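```bash
python3 -m crank '{"translation":[[9,38,0],[8,38,0],[0,0,46],[0,0,46],[0,0,46],[0,0,48],[0,0,0],[0,0,0]],"roll":[0,0,0,0,0,0,0,0],"fingers":[0,0,0,0,0,0,0,0]}'
python3 -m crank '{"translation":[[15,4,0],[15,4,0],[14,3,0],[15,-4,0],[16,-5,0],[12,-12,0],[11,-12,0],[5,-9,0]],"roll":[0,0,0,0,0,0,0,0],"fingers":[0,0,0,0,0,0,0,0]}'
python3 -m crank '{"translation":[[0,0,0],[0,15,0],[0,10,-20],[0,0,-48],[0,0,-48],[0,0,-48],[-40,0,-20],[-45,-20,0]],"roll":[0,0,0,0,0,0,0,0],"fingers":[0,0,0,0,0,0,0,0]}'
python3 -m crank '{"translation":[[-25,-25,0],[0,0,0]],"roll":[0,0],"fingers":[0,0]}'
python3 look.py w10 .47,-.11
```

```text
clock: 24.5
position: [0.4034, -0.1918, 0.0111]
ee_rot: [0.0, 1.0, 0.004, 0.0]
contact_force: [1.2, -0.1, 0.7]
width: 0.0003
gripper_force: 0.0
clock: 25.3
position: [0.5074, -0.1586, 0.0117]
ee_rot: [0.001, 1.0, 0.005, 0.002]
contact_force: [1.0, -2.2, 0.9]
width: -0.0001
gripper_force: 1.2
clock: 26.1
position: [0.4221, -0.1688, 0.1981]
ee_rot: [0.003, 1.0, 0.003, 0.004]
contact_force: [-1.2, -0.1, 0.5]
width: 0.0
gripper_force: 0.0
clock: 26.3
position: [0.3895, -0.1376, 0.1943]
ee_rot: [-0.001, 1.0, 0.003, -0.002]
contact_force: [-0.3, -1.1, -0.8]
width: 0.0001
gripper_force: 0.0
26.3 p [ 0.3895 -0.1376  0.1943] yaw 0.007 F [-0.3 -1.1 -0.8] w 0.0001 gf 0.0
.47,-.11
C [ 0.4648 -0.0912] H [ 0.4391 -0.1283] tip [ 0.5224 -0.1386] CH 45.1 r 31.6 L 84.1 yaw -1.724 la -0.124 -0.121 q -0.75
```

View pics/w10.png

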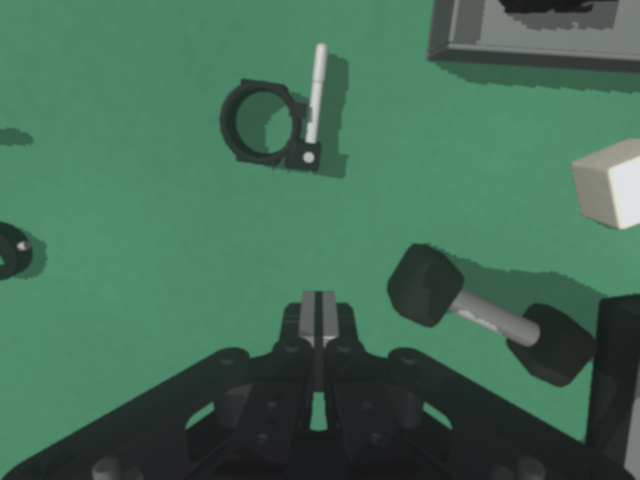

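```bash
python3 -m crank '{"translation":[[0,-46,0],[0,-46,0],[0,-46,0],[0,-46,0],[0,-46,0],[0,-46,0],[0,-46,0],[0,-46,0]],"roll":[0,0,0,0,0,0,0,0],"fingers":[0,0,0,0,0,0,0,0]}'
python3 -m crank '{"translation":[[0,-46,0],[0,0,0],[0,0,0]],"roll":[0,0,0],"fingers":[0,0,0]}'
python3 look.py w11 .46,.22 .45,.38
```

```text
clock: 27.15
position: [0.3934, 0.2299, 0.1944]
ee_rot: [0.0, 1.0, 0.004, 0.001]
contact_force: [1.0, -0.0, 0.0]
width: 0.0001
gripper_force: 0.0
clock: 27.45
position: [0.3925, 0.2748, 0.1938]
ee_rot: [0.001, 1.0, 0.005, -0.0]
contact_force: [0.4, -0.6, -0.5]
width: 0.0
gripper_force: 0.0
27.45 p [0.3925 0.2748 0.1938] yaw 0.01 F [ 0.4 -0.6 -0.5] w 0.0 gf 0.0
.46,.22
C [0.4752 0.2578] H [0.454  0.2166] tip [0.4601 0.1328] CH 46.3 r 31.6 L 81.1 yaw -1.592 la -1.499 -1.52 q 0.76
.45,.38
C [0.4667 0.4158] H [0.4293 0.3923] tip [0.4003 0.3135] CH 44.2 r 31.05 L 86.2 yaw -2.129 la -1.923 -1.981 q 0.64
```

```bash
python3 -m crank '{"translation":[[-7,-36,0],[-7,-37,0],[0,0,45],[0,0,45],[0,0,45],[0,0,47],[0,0,0],[0,0,0]],"roll":[0,0,0,0,0,0,0,0],"fingers":[0,0,0,0,0,0,0,0]}'
python3 -m crank '{"translation":[[15,8,0],[15,8,0],[14,8,0],[15,-1,0],[15,-1,0],[13,-8,0],[13,-8,0],[6,-7,0]],"roll":[0,0,0,0,0,0,0,0],"fingers":[0,0,0,0,0,0,0,0]}'
python3 -m crank '{"translation":[[0,0,0],[-9,20,0],[0,0,-48],[-11,44,0],[-11,44,0],[-11,44,0],[-12,43,0],[0,0,0]],"roll":[0,0,0,0,0,0,0,0],"fingers":[0,0,0,0,0,0,0,0]}'
python3 -c "from h import *;st();to(.430,.155,.012)"
```

```text
clock: 28.3
position: [0.3776, 0.3459, 0.0124]
ee_rot: [0.001, 1.0, 0.003, -0.001]
contact_force: [0.0, 0.7, 0.7]
width: 0.0004
gripper_force: 0.0
clock: 29.1
position: [0.485, 0.3493, 0.0123]
ee_rot: [0.0, 1.0, 0.004, 0.001]
contact_force: [0.7, -2.5, 1.4]
width: 0.0001
gripper_force: 1.2
clock: 29.9
position: [0.4267, 0.1498, 0.06]
ee_rot: [0.001, 1.0, 0.002, -0.002]
contact_force: [-0.4, 1.2, 0.2]
width: 0.0001
gripper_force: 0.0
29.9 p [0.4267 0.1498 0.06  ] yaw 0.004 F [-0.4  1.2  0.2] w 0.0001 gf 0.0
shift tool mm [ 3.4 -5.2 48. ]
```

```bash
python3 -m crank '{"translation":[[0,0,48],[14,1,0],[14,0,0],[14,0,0],[15,-8,0],[15,-8,0],[10,-16,0],[10,-16,0]],"roll":[0,0,0,0,0,0,0,0],"fingers":[0,0,0,0,0,0,0,0]}'
python3 -m crank '{"translation":[[2,-6,0],[0,0,0],[0,20,0],[0,0,-45],[0,0,-45],[0,0,-48],[-40,-10,-46],[-45,-20,0]],"roll":[0,0,0,0,0,0,0,0],"fingers":[0,0,0,0,0,0,0,0]}'
python3 -m crank '{"translation":[[-40,-25,0],[0,-30,0],[0,0,0]],"roll":[0,0,0],"fingers":[0,0,0]}'
python3 look.py w12 .47,.23 .46,.4
```

```text
clock: 30.7
position: [0.5253, 0.2024, 0.014]
ee_rot: [-0.0, 1.0, 0.004, 0.002]
contact_force: [-0.1, -0.3, -0.4]
width: -0.0001
gripper_force: 0.4
clock: 31.5
position: [0.451, 0.2151, 0.1935]
ee_rot: [-0.002, 1.0, 0.002, 0.007]
contact_force: [-0.2, 0.6, 0.1]
width: 0.0002
gripper_force: 0.0
clock: 31.8
position: [0.4048, 0.2717, 0.1885]
ee_rot: [-0.001, 1.0, 0.006, 0.001]
contact_force: [-0.0, 0.3, 0.0]
width: -0.0
gripper_force: 0.0
31.8 p [0.4048 0.2717 0.1885] yaw 0.011 F [-0.   0.3  0. ] w -0.0 gf 0.0
.47,.23
C [0.4668 0.2703] H [0.4687 0.2242] tip [0.5522 0.234 ] CH 46.1 r 31.6 L 83.7 yaw -1.074 la 0.117 0.066 q -0.34
.46,.4
C [0.4662 0.4207] H [0.4334 0.3922] tip [0.5115 0.3613] CH 43.6 r 31.55 L 86.1 yaw -1.972 la -0.377 -0.309 q -0.75
```

View pics/w12.png

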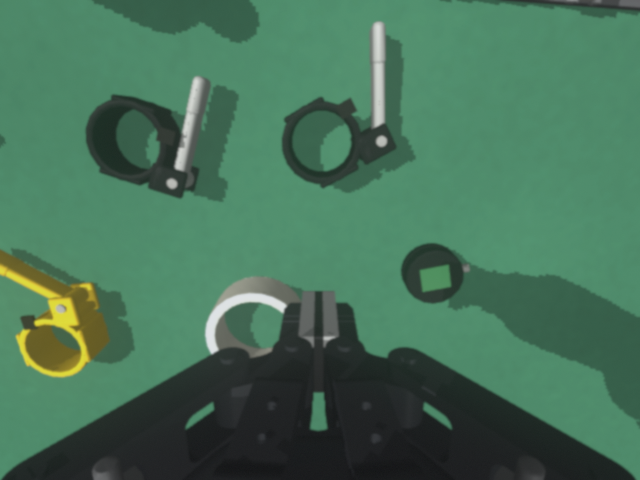

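B's lever stopped short of closed: it points straight on, px (381,140) to (378,25), and the collar turned. B gets rejected. A (px (172,183) to (200,80)) is closed, as D is.

```bash
python3 -m crank '{"translation":[[31,0,0],[31,1,0],[0,0,0],[0,0,0],[0,0,0],[0,0,0],[0,0,0],[0,0,0]],"roll":[0,0,-0.147,-0.147,-0.147,-0.147,-0.147,-0.147],"fingers":[0,1,1,1,1,1,1,1]}'
python3 -m crank '{"translation":[[0,0,0],[0,0,0],[0,0,0],[0,0,0],[0,0,30],[0,0,30],[0,0,30],[0,0,0]],"roll":[-0.147,-0.147,-0.147,-0.147,-0.147,-0.147,-0.147,-0.147],"fingers":[1,1,1,1,1,1,1,1]}'
python3 look.py w13 .48,.25 .47,.26; python3 -c "from h import *;to(.4668,.2703,.008)"
```

```text
clock: 32.65
position: [0.4684, 0.2675, 0.1874]
ee_rot: [0.0, 0.902, 0.432, -0.001]
contact_force: [0.0, -0.2, 0.5]
width: 0.0852
gripper_force: 0.0
clock: 33.45
position: [0.4653, 0.2662, 0.0935]
ee_rot: [-0.003, 0.51, 0.86, -0.004]
contact_force: [-0.4, 0.4, 0.5]
width: 0.0858
gripper_force: 0.0
33.45 p [0.4653 0.2662 0.0935] yaw 2.071 F [-0.4  0.4  0.5] w 0.0858 gf 0.0
.48,.25
C [0.4658 0.2718] H [0.4698 0.2217] tip [0.5513 0.2423] CH 50.2 r 31.0 L 81.3 yaw -1.035 la 0.248 0.058 q -0.43
.47,.26
C [0.4658 0.2717] H [0.4698 0.2217] tip [0.5513 0.2423] CH 50.2 r 31.0 L 81.3 yaw -1.035 la 0.248 0.058 q -0.43
C [0.4652 0.2852] H [0.4346 0.3889] tip [0.5144 0.3628] CH 108.1 r 24.25 L 82.4 yaw 2.313 la -0.316 -0.309 q 3.48
shift tool mm [ 3.   1.8 87.1]
```

```bash
python3 -m crank '{"translation":[[4,2,0],[0,0,43],[0,0,43],[0,0,0],[0,0,0],[0,0,0],[0,0,0],[0,0,0]],"roll":[0,0,0,0,0,0,0,0],"fingers":[1,1,1,1,0,0,0,0]}' 80
python3 -m crank '{"translation":[[0,0,0],[0,0,0],[0,0,0],[0,0,-10],[0,0,-40],[0,0,-40],[0,0,-40],[0,0,-25]],"roll":[0,0,0,0,0.125,0.125,0.125,0.125],"fingers":[0,0,0,0,0,0,0,0]}'
python3 -c "from h import *;st()"
```

```text
clock: 34.3
position: [0.4694, 0.2741, 0.0141]
ee_rot: [0.001, 0.513, 0.859, 0.002]
contact_force: [-1.1, -1.1, 7.4]
width: 0.0601
gripper_force: 88.2
clock: 35.1
position: [0.4694, 0.2742, 0.1707]
ee_rot: [0.001, 0.711, 0.703, 0.003]
contact_force: [0.6, -0.2, -4.1]
width: 0.0599
gripper_force: 89.3
35.1 p [0.4694 0.2742 0.1707] yaw 1.56 F [ 0.6 -0.2 -4.1] w 0.0599 gf 89.3
```

```bash
python3 -m crank '{"translation":[[-40,8,0],[-45,10,0],[-45,10,0],[-45,10,0],[-45,10,0],[-45,10,0],[-45,10,0],[-45,10,0]],"roll":[0,0,0,0,0,0,0,0],"fingers":[0,0,0,0,0,0,0,0]}'
python3 -m crank '{"translation":[[-45,10,0],[-45,10,0],[-45,10,0],[-45,10,0],[-45,10,0],[-45,10,0],[-10,8,0],[0,0,0]],"roll":[0,0,0,0,0,0,0,0],"fingers":[0,0,0,0,0,0,0,0]}'
python3 -c "from h import *;st();to(.605,-.362,.06)"
```

```text
clock: 35.9
position: [0.5444, -0.0838, 0.1675]
ee_rot: [0.001, 0.709, 0.705, 0.001]
contact_force: [0.5, 1.3, -4.3]
width: 0.0603
gripper_force: 89.3
clock: 36.7
position: [0.6114, -0.3649, 0.1663]
ee_rot: [0.001, 0.71, 0.704, 0.0]
contact_force: [0.0, 0.2, -4.0]
width: 0.0601
gripper_force: 89.3
36.7 p [ 0.6114 -0.3649  0.1663] yaw 1.563 F [ 0.   0.2 -4. ] w 0.0601 gf 89.3
shift tool mm [  2.9  -6.4 106.3]
```

```bash
python3 -m crank '{"translation":[[3,-6,35],[0,0,35],[0,0,36],[0,0,0],[0,0,0],[0,0,0],[0,0,0],[0,0,-40]],"roll":[0,0,0,0,0,0,0,0],"fingers":[0,0,0,0,1,1,1,1]}'
python3 -m crank '{"translation":[[0,0,-48],[0,0,-45],[36,-28,0],[36,-28,0],[36,-28,0],[36,-28,0],[36,-28,0],[0,0,0]],"roll":[0,0,0,0,0,0,0,0],"fingers":[1,1,1,1,1,1,1,1]}'
python3 look.py w14 .47,-.10 .47,-.12; python3 - <<'E'
from h import *
im=get_image("top");cv2.imwrite("pics/t2.png",im)
E
```

```text
clock: 37.5
position: [0.6023, -0.3574, 0.0978]
ee_rot: [-0.004, 0.709, 0.705, -0.001]
contact_force: [-0.1, 0.4, -0.6]
width: 0.0848
gripper_force: 0.0
clock: 38.3
position: [0.4613, -0.1738, 0.1953]
ee_rot: [-0.001, 0.708, 0.706, 0.0]
contact_force: [1.1, 0.3, -0.3]
width: 0.0851
gripper_force: 0.0
38.3 p [ 0.4613 -0.1738  0.1953] yaw 1.568 F [ 1.1  0.3 -0.3] w 0.0851 gf 0.0
.47,-.10
C [ 0.4398 -0.0948] H [ 0.4187 -0.1356] tip [ 0.5027 -0.1327] CH 46.0 r 31.6 L 84.8 yaw -1.592 la 0.034 0.006 q -0.78
.47,-.12
C [ 0.4398 -0.0948] H [ 0.4187 -0.1356] tip [ 0.5027 -0.1327] CH 46.0 r 31.6 L 84.8 yaw -1.592 la 0.034 0.006 q -0.78
```

```bash
python3 -m crank '{"translation":[[40,-11,0],[39,-11,0],[0,0,45],[0,0,45],[0,0,20],[0,0,0]],"roll":[-0.03,0,0,0,0,0],"fingers":[1,1,1,1,1,1]}'
python3 look.py w15 .45,-.11; python3 -c "from h import *;to(.4398,-.0948,.010)"
```

```text
clock: 39.0
position: [0.4426, -0.1001, 0.0817]
ee_rot: [-0.002, 0.698, 0.716, -0.001]
contact_force: [-0.7, -0.7, 0.1]
width: 0.0853
gripper_force: 0.0
39.0 p [ 0.4426 -0.1001  0.0817] yaw 1.595 F [-0.7 -0.7  0.1] w 0.0853 gf 0.0
.45,-.11
C [ 0.4362 -0.0987] H [ 0.4188 -0.1389] tip [ 0.5017 -0.1256] CH 43.8 r 31.55 L 83.7 yaw -1.527 la 0.158 0.062 q -0.84
shift tool mm [ 5.9 -4.  73.3]
```

```bash
python3 -m crank '{"translation":[[4,-5,0],[0,0,36],[0,0,34],[0,0,0],[0,0,0],[0,0,0],[0,0,0],[0,0,0]],"roll":[0,0,0,0,0,0,0,0],"fingers":[1,1,1,1,0,0,0,0]}' 80
python3 -m crank '{"translation":[[0,0,0],[0,0,0],[0,0,0],[0,0,-10],[0,0,-40],[0,0,-45],[0,0,-40],[0,0,0]],"roll":[0,0,0,0,0.03,0.035,0,0],"fingers":[0,0,0,0,0,0,0,0]}'
python3 -m crank '{"translation":[[15,30,0],[22,40,0],[22,40,0],[22,40,0],[22,40,0],[8,14,0],[0,0,0]],"roll":[0,0,0,0,0,0,0],"fingers":[0,0,0,0,0,0,0]}'
python3 - <<'E'
from h import *
st();to(.642,.014,.045)
ci=camera_info("wrist");im=get_image("wrist");cv2.imwrite("pics/w16.png",im)
# deck plywood mask -> edges on z=.026
m=cv2.inRange(cv2.cvtColor(im,cv2.COLOR_BGR2HSV),(8,40,120),(32,160,255))
ys,xs=np.nonzero(m);print(len(xs))
r=rect("wrist",m,.5,.8,-.1,.3,.026,1000,ci)
for x in range(20,300,40): 
    c=np.nonzero(r[x])[0]; print("x",.8-x/1000,"y",(.3-c[[0,-1]]/1000).round(3) if len(c) else None)
for y in range(20,400,40):
    c=np.nonzero(r[:,y])[0]; print("y",.3-y/1000,"x",(.8-c[[0,-1]]/1000).round(3) if len(c) else None)
E
```

```text
clock: 39.85
position: [0.439, -0.0965, 0.0161]
ee_rot: [0.002, 0.698, 0.716, 0.001]
contact_force: [-1.6, 0.2, 5.9]
width: 0.0601
gripper_force: 85.9
clock: 40.65
position: [0.4421, -0.0974, 0.1551]
ee_rot: [0.007, 0.721, 0.693, 0.003]
contact_force: [2.0, -0.8, -5.2]
width: 0.0603
gripper_force: 90.7
clock: 41.35
position: [0.6477, 0.0086, 0.1467]
ee_rot: [-0.001, 0.72, 0.694, -0.0]
contact_force: [-0.6, -0.6, -5.3]
width: 0.0604
gripper_force: 90.5
41.35 p [0.6477 0.0086 0.1467] yaw 1.533 F [-0.6 -0.6 -5.3] w 0.0604 gf 90.5
shift tool mm [  5.2  -5.9 101.7]
49303
x 0.78 y None
x 0.74 y None
x 0.7000000000000001 y [ 0.155 -0.018]
x 0.66 y [ 0.157 -0.08 ]
x 0.6200000000000001 y [ 0.158 -0.073]
x 0.5800000000000001 y None
x 0.54 y None
y 0.27999999999999997 x None
y 0.24 x None
y 0.19999999999999998 x None
y 0.15999999999999998 x None
y 0.12 x [0.72  0.598]
y 0.07999999999999999 x [0.719 0.596]
y 0.03999999999999998 x [0.716 0.594]
y 0.0 x [0.714 0.591]
y -0.040000000000000036 x [0.688 0.606]
y -0.08000000000000002 x [0.662 0.636]
```

```bash
python3 -m crank '{"translation":[[5,-4,0],[0,0,35],[0,0,35],[0,0,26],[0,0,3],[0,0,0]],"roll":[0,0,0,0,0,0],"fingers":[0,0,0,0,0,0]}'
python3 -m crank '{"translation":[[0,0,2],[0,0,2],[0,0,0]],"roll":[0,0,0],"fingers":[0,0,0]}'; python3 -c "from h import *;st()"
```

```text
clock: 42.0
position: [0.6409, 0.0117, 0.0494]
ee_rot: [-0.001, 0.721, 0.693, -0.001]
contact_force: [0.4, 0.7, -5.5]
width: 0.0601
gripper_force: 90.4
clock: 42.3
position: [0.6428, 0.0119, 0.0467]
ee_rot: [0.001, 0.721, 0.693, 0.001]
contact_force: [-0.5, -1.3, -5.2]
width: 0.0598
gripper_force: 90.4
42.3 p [0.6428 0.0119 0.0467] yaw 1.531 F [-0.5 -1.3 -5.2] w 0.0598 gf 90.4
```

```bash
python3 -m crank '{"translation":[[0,0,2],[0,0,2],[0,0,0]],"roll":[0,0,0],"fingers":[0,0,0]}'; python3 -m crank '{"translation":[[0,0,1.5],[0,0,1.5],[0,0,0]],"roll":[0,0,0],"fingers":[0,0,0]}'; python3 -c "from h import *;st()"
```

```text
clock: 42.6
position: [0.6426, 0.0121, 0.0423]
ee_rot: [0.0, 0.721, 0.693, 0.0]
contact_force: [-0.0, 0.9, -0.3]
width: 0.0601
gripper_force: 91.0
clock: 42.9
position: [0.6427, 0.0121, 0.0422]
ee_rot: [0.001, 0.721, 0.693, 0.001]
contact_force: [-5.2, 1.3, 14.4]
width: 0.06
gripper_force: 92.9
42.9 p [0.6427 0.0121 0.0422] yaw 1.531 F [-5.2  1.3 14.4] w 0.06 gf 92.9
```

```bash
python3 -m crank '{"translation":[[0,0,-1.5],[0,0,0],[0,0,0],[0,0,0],[0,0,-40],[0,0,-45],[0,0,-45],[0,0,-20]],"roll":[0,0,0,0,0,0,0,0],"fingers":[0,1,1,1,1,1,1,1]}'
python3 - <<'E'
from h import *
st();ci=camera_info("wrist");im=get_image("wrist");cv2.imwrite("pics/w17.png",im)
find("wrist",im,ci,(.65,-.01),zo=.026)
im=get_image("top");cv2.imwrite("pics/t3.png",im);find("top",im,camera_info("top"),(.65,0.0),zo=.026)
find("top",im,camera_info("top"),(.47,0.40))
E
python3 -m crank '{"translation":[[38,-22,0],[38,-22,0],[38,-22,0],[38,-22,0],[38,-22,0],[38,-22,0],[38,-22,0],[38,-22,0]],"roll":[0,0,0,0,0,0,0,0],"fingers":[1,1,1,1,1,1,1,1]}'
python3 -m crank '{"translation":[[0,0,0],[0,0,0],[0,0,0],[0,0,0]],"roll":[0.15,0.15,0,0],"fingers":[1,1,1,1]}'
python3 look.py w18 .47,.39 .47,.41
```

```text
clock: 43.7
position: [0.6447, 0.0118, 0.1948]
ee_rot: [0.003, 0.721, 0.693, 0.003]
contact_force: [0.4, -0.9, -0.1]
width: 0.0856
gripper_force: 0.0
43.7 p [0.6447 0.0118 0.1948] yaw 1.531 F [ 0.4 -0.9 -0.1] w 0.0856 gf 0.0
none; levs 1 pins 2
none; levs 1 pins 1
C [0.4638 0.4188] H [0.4332 0.391 ] tip [0.5108 0.3588] CH 41.2 r 32.15 L 84.8 yaw -1.951 la -0.394 -0.314 q -0.71
clock: 44.6
position: [0.4769, 0.3238, 0.188]
ee_rot: [-0.0, 0.721, 0.693, -0.001]
contact_force: [0.8, 0.3, 0.5]
width: 0.0855
gripper_force: 0.0
clock: 45.0
position: [0.4781, 0.3225, 0.1886]
ee_rot: [-0.0, 0.816, 0.579, -0.001]
contact_force: [1.0, 0.5, 0.5]
width: 0.0854
gripper_force: 0.0
45.0 p [0.4781 0.3225 0.1886] yaw 1.234 F [1.  0.5 0.5] w 0.0854 gf 0.0
.47,.39
C [0.4662 0.4207] H [0.433  0.3893] tip [0.5136 0.3657] CH 45.8 r 32.15 L 85.3 yaw -1.93 la -0.285 -0.297 q -0.79
.47,.41
C [0.4662 0.4208] H [0.433  0.3893] tip [0.5136 0.3657] CH 45.8 r 32.15 L 85.3 yaw -1.93 la -0.285 -0.297 q -0.79
```

```bash
python3 -m crank '{"translation":[[0,0,0],[45,-20,0],[45,-20,0],[0,0,40],[0,0,40],[0,0,30],[0,0,0],[0,0,0]],"roll":[-0.036,0,0,0,0,0,0,0],"fingers":[1,1,1,1,1,1,1,1]}'
python3 look.py w19 .48,.40; python3 -c "from h import *;to(.4662,.4207,.014)"
```

```text
clock: 45.85
position: [0.4677, 0.4204, 0.0799]
ee_rot: [0.0, 0.806, 0.592, -0.0]
contact_force: [0.8, 0.1, 0.7]
width: 0.0853
gripper_force: 0.0
45.85 p [0.4677 0.4204 0.0799] yaw 1.267 F [0.8 0.1 0.7] w 0.0853 gf 0.0
.48,.40
C [0.4678 0.4188] H [0.4325 0.3855] tip [0.5156 0.3734] CH 48.5 r 29.15 L 83.5 yaw -1.932 la -0.144 -0.242 q -0.94
shift tool mm [-1.1 -2.2 67.3]
```

```bash
python3 -m crank '{"translation":[[-1,-2,34],[0,0,33],[0,0,0],[0,0,0],[0,0,0],[0,0,0],[0,0,0],[0,0,0]],"roll":[0,0,0,0,0,0,0,0],"fingers":[1,1,1,0,0,0,0,0]}' 80
python3 -m crank '{"translation":[[0,0,0],[0,0,0],[0,0,-10],[0,0,-40],[0,0,-45],[0,0,-40],[0,0,0],[0,0,0]],"roll":[0,0,0,0,-0.085,-0.085,-0.083,0],"fingers":[0,0,0,0,0,0,0,0]}'
python3 -c "from h import *;st();to(.6497,.124,.06)"
```

```text
clock: 46.7
position: [0.4671, 0.4219, 0.0165]
ee_rot: [-0.0, 0.806, 0.592, 0.003]
contact_force: [-0.9, 0.9, 6.5]
width: 0.0599
gripper_force: 88.9
clock: 47.5
position: [0.4657, 0.4206, 0.1505]
ee_rot: [0.0, 0.725, 0.689, 0.002]
contact_force: [-0.5, -1.0, -4.6]
width: 0.0602
gripper_force: 89.0
47.5 p [0.4657 0.4206 0.1505] yaw 1.52 F [-0.5 -1.  -4.6] w 0.0602 gf 89.0
shift tool mm [-286.8  198.9   90.5]
```

```bash
python3 -m crank '{"translation":[[-36,25,0],[-36,25,0],[-36,25,0],[-36,25,0],[-36,25,0],[-36,25,0],[-36,25,0],[-35,24,0]],"roll":[0,0,0,0,0,0,0,0],"fingers":[0,0,0,0,0,0,0,0]}'
python3 -m crank '{"translation":[[0,0,0],[0,0,0],[0,0,0]],"roll":[0,0,0],"fingers":[0,0,0]}'
python3 -c "
from h import *
st();to(.6497,.124,.0425);cv2.imwrite('pics/w20.png',get_image('wrist'))"
```

```text
clock: 48.3
position: [0.6488, 0.1216, 0.1465]
ee_rot: [-0.001, 0.726, 0.688, -0.001]
contact_force: [0.5, -0.1, -3.8]
width: 0.0599
gripper_force: 88.9
clock: 48.6
position: [0.6479, 0.1241, 0.1469]
ee_rot: [-0.001, 0.725, 0.689, -0.001]
contact_force: [-0.3, 0.2, -3.9]
width: 0.0601
gripper_force: 88.9
48.6 p [0.6479 0.1241 0.1469] yaw 1.519 F [-0.3  0.2 -3.9] w 0.0601 gf 88.9
shift tool mm [ -0.    1.8 104.4]
```

```bash
python3 -m crank '{"translation":[[0,2,35],[0,0,35],[0,0,24],[0,0,4],[0,0,0],[0,0,0]],"roll":[0,0,0,0,0,0],"fingers":[0,0,0,0,0,0]}'
python3 -m crank '{"translation":[[0,0,2],[0,0,1.5],[0,0,0]],"roll":[0,0,0],"fingers":[0,0,0]}'; python3 -c "from h import *;st()"
```

```text
clock: 49.25
position: [0.6524, 0.1242, 0.0517]
ee_rot: [0.001, 0.725, 0.689, 0.001]
contact_force: [0.6, -0.4, -2.7]
width: 0.0595
gripper_force: 88.8
clock: 49.55
position: [0.6515, 0.1234, 0.0471]
ee_rot: [0.0, 0.725, 0.689, 0.0]
contact_force: [-0.1, 0.0, -4.5]
width: 0.0605
gripper_force: 88.8
49.55 p [0.6515 0.1234 0.0471] yaw 1.52 F [-0.1  0.  -4.5] w 0.0605 gf 88.8
```

```bash
python3 -m crank '{"translation":[[0,0,2],[0,0,1.5],[0,0,0]],"roll":[0,0,0],"fingers":[0,0,0]}'; python3 -m crank '{"translation":[[0,0,0.7],[0,0,0],[0,0,0]],"roll":[0,0,0],"fingers":[0,0,0]}'; python3 -c "from h import *;st()"
```

```text
clock: 49.85
position: [0.6511, 0.1233, 0.0427]
ee_rot: [-0.0, 0.725, 0.689, -0.0]
contact_force: [0.0, -0.1, -4.0]
width: 0.0597
gripper_force: 88.9
clock: 50.15
position: [0.6512, 0.1234, 0.0426]
ee_rot: [0.0, 0.725, 0.689, -0.0]
contact_force: [-0.6, -0.9, -1.1]
width: 0.0599
gripper_force: 89.2
50.15 p [0.6512 0.1234 0.0426] yaw 1.52 F [-0.6 -0.9 -1.1] w 0.0599 gf 89.2
```

```bash
python3 -m crank '{"translation":[[0,0,0],[0,0,0],[0,0,0],[0,0,-40],[0,0,-45],[0,0,-45],[0,0,-30],[-40,0,0]],"roll":[0,0,0,0,0,0,0,0],"fingers":[1,1,1,1,1,1,1,1]}'
python3 -m crank '{"translation":[[-45,0,0],[-45,0,0],[-45,0,0],[-35,0,0],[0,0,0]],"roll":[0,0,0,0,0],"fingers":[1,1,1,0.6,0.6]}'
python3 - <<'E'
from h import *
st();ci=camera_info("wrist");im=get_image("wrist")
find("wrist",im,ci,(.65,0.),zo=.026);find("wrist",im,ci,(.65,.11),zo=.026)
t=get_image("top")
v=np.hstack([cv2.resize(im,(400,300)),cv2.resize(t[150:330,330:570],(400,300))]);
v2=np.hstack([im[:300,80:560],cv2.resize(t[150:300,400:560],(320,300))]);cv2.imwrite("pics/w21.png",v2)
E
```

```text
clock: 50.95
position: [0.6528, 0.0875, 0.2089]
ee_rot: [0.003, 0.723, 0.691, 0.006]
contact_force: [0.4, -1.2, 0.2]
width: 0.0854
gripper_force: 0.0
clock: 51.45
position: [0.6405, -0.0913, 0.2025]
ee_rot: [0.001, 0.727, 0.687, -0.001]
contact_force: [0.2, 0.4, 0.2]
width: 0.0591
gripper_force: 0.0
51.45 p [ 0.6405 -0.0913  0.2025] yaw 1.515 F [0.2 0.4 0.2] w 0.0591 gf 0.0
none; levs 0 pins 1
none; levs 3 pins 0
```

View pics/w21.png

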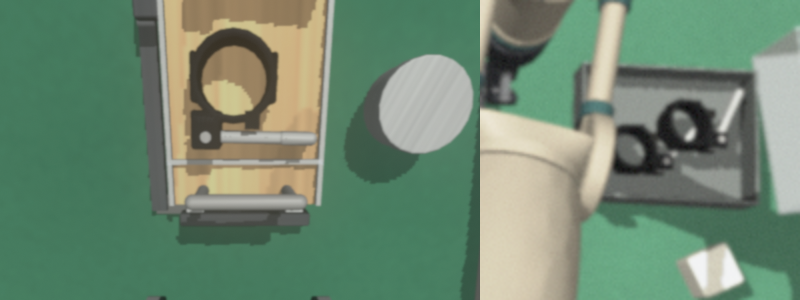

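```bash
python3 - <<'E'
from h import *
w=ray("wrist",[(266,202),(386,202),(326,202)],.078);print(w.round(4));to(*w[2][:2],.15)
t=get_image("top");print(len(find("top",t,camera_info("top"),(.66,.11),zo=.026)))
E
python3 -m crank '{"translation":[[0,0,0],[0,0,0],[0,0,0],[0,0,0],[0,0,0],[0,0,0],[0,0,0],[0,0,0]],"roll":[0.142,0.142,0.142,0.142,0.142,0.142,0.142,0.142],"fingers":[0.3,0.3,0.3,0.3,0.3,0.3,0.3,0.3]}'
python3 -m crank '{"translation":[[0,0,0],[0,0,0],[0,0,0],[0,0,0]],"roll":[0.142,0.142,0.148,0],"fingers":[0.3,0.3,0.3,0.3]}'
python3 -c "from h import *;st();to(.648,-.074,.052)"
```

```text
[[ 0.6055 -0.0643  0.078 ]
 [ 0.693  -0.0689  0.078 ]
 [ 0.6492 -0.0666  0.078 ]]
shift tool mm [20.7  7.6 52.4]
none; levs 3 pins 3
0
clock: 52.4
position: [0.6407, -0.0841, 0.2024]
ee_rot: [-0.0, 0.982, 0.189, 0.0]
contact_force: [0.5, 0.0, 0.3]
width: 0.0255
gripper_force: 0.0
clock: 52.8
position: [0.6407, -0.0843, 0.2024]
ee_rot: [-0.0, 1.0, -0.023, 0.0]
contact_force: [-0.8, -0.9, 0.1]
width: 0.0256
gripper_force: 0.0
52.8 p [ 0.6407 -0.0843  0.2024] yaw -0.046 F [-0.8 -0.9  0.1] w 0.0256 gf 0.0
shift tool mm [  6.8 -10.6 150.4]
```

```bash
python3 -m crank '{"translation":[[7,-11,0],[0,0,40],[0,0,30],[0,0,0],[0,0,0]],"roll":[0,0,0,0,0],"fingers":[0.3,0.3,0.3,0.3,0.3]}'
python3 - <<'E'
from h import *
st();ci=camera_info("wrist");im=get_image("wrist");cv2.imwrite("pics/w22.png",im)
m=cv2.inRange(cv2.cvtColor(rect("wrist",im,.58,.72,-.12,-.02,.076,1000,ci),cv2.COLOR_BGR2HSV),(0,0,120),(179,45,255))
for r in range(10,140,20):
    c=np.nonzero(m[r])[0];print(round(.72-r/1000,3),(-.02-c/1000).round(3)[[0,-1]] if len(c) else None,len(c))
E
```

```text
clock: 53.3
position: [0.6486, -0.0747, 0.1324]
ee_rot: [-0.0, 1.0, -0.023, -0.0]
contact_force: [-0.9, -0.3, 0.3]
width: 0.0255
gripper_force: 0.0
53.3 p [ 0.6486 -0.0747  0.1324] yaw -0.046 F [-0.9 -0.3  0.3] w 0.0255 gf 0.0
0.71 [-0.055 -0.057] 3
0.69 [-0.031 -0.079] 22
0.67 [-0.03  -0.079] 22
0.65 [-0.028 -0.078] 23
0.63 [-0.025 -0.088] 24
0.61 [-0.064 -0.081] 17
0.59 None 0
```

```bash
python3 -m crank '{"translation":[[0,-1,40],[0,0,25],[0,0,15],[0,0,0],[0,0,0],[0,0,0],[0,0,0]],"roll":[0,0,0,0,0,0,0],"fingers":[0.3,0.3,0.3,0.3,0,0,0]}' 60
python3 -c "from h import *;st()"
```

```text
clock: 54.05
position: [0.6496, -0.0744, 0.0543]
ee_rot: [0.0, 1.0, -0.024, 0.002]
contact_force: [0.6, 1.3, 2.4]
width: 0.0098
gripper_force: 58.7
54.05 p [ 0.6496 -0.0744  0.0543] yaw -0.048 F [0.6 1.3 2.4] w 0.0098 gf 58.7
```

```bash
python3 -m crank '{"translation":[[0,-6,0],[0,-10,0],[0,-12,0],[0,-12,0],[0,-12,0],[0,-12,0],[0,-12,0],[0,-8,0]],"roll":[0,0,0,0,0,0,0,0],"fingers":[0,0,0,0,0,0,0,0]}'
python3 -m crank '{"translation":[[0,-8,0],[0,-8,0],[0,0,0],[0,0,0],[0,0,0]],"roll":[0,0,0,0,0],"fingers":[0,0,0,0,0]}'
python3 -c "from h import *;st()"
```

```text
clock: 54.85
position: [0.6542, 0.0096, 0.0543]
ee_rot: [0.001, 1.0, -0.024, 0.003]
contact_force: [1.1, -8.8, 5.1]
width: 0.0099
gripper_force: 59.4
clock: 55.35
position: [0.655, 0.0266, 0.0543]
ee_rot: [-0.001, 1.0, -0.024, 0.003]
contact_force: [1.7, 1.8, 5.4]
width: 0.01
gripper_force: 59.5
55.35 p [0.655  0.0266 0.0543] yaw -0.048 F [1.7 1.8 5.4] w 0.01 gf 59.5
```

```bash
python3 -m crank '{"translation":[[0,0,0],[0,0,0],[0,0,0],[0,0,-30],[0,0,-45],[0,0,-45],[-20,20,-30],[-40,30,0]],"roll":[0,0,0,0,0,0,0,0],"fingers":[0.3,0.3,0.3,0.3,0.3,0.3,0.3,0.3]}'
python3 -m crank '{"translation":[[-40,20,0],[-40,20,0],[0,0,0],[0,0,0]],"roll":[0,0,0,0],"fingers":[0.3,0.3,0.3,0.3]}'
python3 - <<'E'
from h import *
st();ci=camera_info("wrist");im=get_image("wrist");cv2.imwrite("pics/w23.png",im)
for p in((.66,.09),(.66,.11),(.66,.20),(.66,.22)): find("wrist",im,ci,p,zo=.026,win=.09 if p[1]<.15 else .1)
m=cv2.inRange(cv2.cvtColor(rect("wrist",im,.58,.72,-.03,.08,.076,1000,ci),cv2.COLOR_BGR2HSV),(0,0,120),(179,45,255))
for r in range(30,120,15):
    c=(.08-np.nonzero(m[r])[0]/1000);print(round(.72-r/1000,3),c.round(3).tolist())
E
```

```text
clock: 56.15
position: [0.5953, -0.022, 0.207]
ee_rot: [0.001, 1.0, -0.023, 0.006]
contact_force: [-0.1, -1.4, 0.5]
width: 0.0255
gripper_force: 0.0
clock: 56.55
position: [0.5082, -0.0582, 0.2026]
ee_rot: [-0.0, 1.0, -0.025, 0.0]
contact_force: [0.6, -0.7, 0.3]
width: 0.0253
gripper_force: 0.0
56.55 p [ 0.5082 -0.0582  0.2026] yaw -0.05 F [ 0.6 -0.7  0.3] w 0.0253 gf 0.0
none; levs 0 pins 5
none; levs 0 pins 4
none; levs 1 pins 1
none; levs 0 pins 1
0.69 []
0.675 []
0.66 [0.065, 0.064, 0.063, 0.062, 0.061, 0.06, 0.059, 0.037, 0.036, 0.035, 0.034, 0.032, 0.031, 0.03, 0.029, 0.028, 0.027, 0.026, 0.025, 0.024, 0.023]
0.645 [0.066, 0.065, 0.064, 0.063, 0.062, 0.061, 0.06, 0.038, 0.037, 0.036, 0.035, 0.034, 0.033, 0.032, 0.031, 0.03, 0.029, 0.028, 0.027, 0.026, 0.025, 0.024]
0.63 [0.039, 0.038, 0.037, 0.036, 0.035, 0.033, 0.032, 0.031, 0.03, 0.029, 0.028, 0.027, 0.026, 0.025, 0.024]
0.615 [0.039, 0.038, 0.037, 0.034, 0.033, 0.032, 0.031, 0.03, 0.029, 0.028, 0.027, 0.026, 0.025]
```

```bash
python3 - <<'E'
from h import *
im=cv2.imread("pics/w23.png");ci=camera_info("wrist")
for nm,z,lo,hi,a in(("dark",.062,(0,0,0),(179,255,60),300),("bright",.056,(0,0,120),(179,55,255),80)):
    r=rect("wrist",im,.59,.74,.02,.32,z,1000,ci);m=cv2.inRange(cv2.cvtColor(r,cv2.COLOR_BGR2HSV),lo,hi)
    k,l,s,c=cv2.connectedComponentsWithStats(m)
    for i in range(1,k):
        if s[i,4]>a:
            q=cv2.minAreaRect(np.argwhere(l==i)[:,::-1].astype(np.float32));print(nm,"xy",(.74-c[i][1]/1000).round(3),(.32-c[i][0]/1000).round(3),"x",.74-s[i,1]/1000,(.74-(s[i,1]+s[i,3])/1000).__round__(3),"y",round(.32-s[i,0]/1000,3),round(.32-(s[i,0]+s[i,2])/1000,3),"area",s[i,4],np.round(q[1]))
E
```

```text
dark xy 0.676 0.193 x 0.74 0.59 y 0.32 0.02 area 35293 [149. 299.]
bright xy 0.656 0.072 x 0.6719999999999999 0.639 y 0.077 0.067 area 257 [ 8. 32.]
bright xy 0.62 0.066 x 0.671 0.59 y 0.175 0.02 area 1724 [ 80. 154.]
```

```bash
python3 -m crank '{"translation":[[8,-40,-8],[8,-40,-8],[8,-40,-8],[8,-40,-8],[8,-40,-8],[8,-10,-8],[0,0,0],[0,0,0]],"roll":[0,0,0,0,0,0,0,0],"fingers":[0.3,0.3,0.3,0.3,0.3,0.3,0.3,0.3]}'
python3 - <<'E'
from h import *
st();ci=camera_info("wrist");im=get_image("wrist");cv2.imwrite("pics/w24.png",im)
for nm,z,lo,hi,a in(("dark",.062,(0,0,0),(179,255,60),300),("bright",.056,(0,0,115),(179,55,255),80)):
    r=rect("wrist",im,.6,.715,.05,.29,z,1000,ci);m=cv2.inRange(cv2.cvtColor(r,cv2.COLOR_BGR2HSV),lo,hi)
    k,l,s,c=cv2.connectedComponentsWithStats(m)
    for i in range(1,k):
        if s[i,4]>a:
            q=cv2.minAreaRect(np.argwhere(l==i)[:,::-1].astype(np.float32));print(nm,"xy",(.715-c[i][1]/1000).round(3),(.29-c[i][0]/1000).round(3),"x",.715-s[i,1]/1000,(.715-(s[i,1]+s[i,3])/1000).__round__(3),"y",round(.29-s[i,0]/1000,3),round(.29-(s[i,0]+s[i,2])/1000,3),"area",s[i,4],np.round(q[1]))
E
```

```text
clock: 57.4
position: [0.5673, 0.15, 0.2495]
ee_rot: [0.0, 1.0, -0.023, -0.0]
contact_force: [-0.4, 0.5, -0.2]
width: 0.0254
gripper_force: 0.0
57.4 p [0.5673 0.15   0.2495] yaw -0.047 F [-0.4  0.5 -0.2] w 0.0254 gf 0.0
bright xy 0.637 0.253 x 0.715 0.601 y 0.29 0.116 area 1472 [206.  94.]
bright xy 0.681 0.178 x 0.715 0.645 y 0.186 0.168 area 636 [10. 70.]
bright xy 0.673 0.065 x 0.715 0.601 y 0.13 0.05 area 742 [113.  79.]
bright xy 0.677 0.073 x 0.71 0.638 y 0.079 0.065 area 727 [12. 72.]
```

```bash
python3 -c "
from rig import manip
print(manip.sign_off())"
```

```text
the job is handed in; nothing more can be done
None
```

The job is handed in at about 57 s on the clock: the two collars that close fully are on the tray with levers closed, the two that bind are in the grey bin, and the carrier moved about 101 mm to the next stop; I measured the second tray collar's lever but did not view it on the tray, and did not confirm the click directly.

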